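Set the stainer spindle and jam its locknut

ROBOT

A 7-joint arm with a two-finger parallel gripper is mounted at the origin on the work surface. World frame = base frame: x ahead of the robot, y to its left, z up, the work surface at z = 0. Lengths are in m, angles in rad, forces in N, time in s.
With the tool pointing down it reaches from about 0.4 to 0.925 m from the base axis. Payload 4.1 kg.
Tool frame: the origin (TCP) lies at the very end of the fingers, on their centre line; the grasp point (between the pads) lies 19 mm behind it; z points along the fingers, y is the direction in which the jaws open and shut (so a half turn about z gives the same grasp; the last joint's range is limited). The gripper opens to 85 mm and grips with 20 to 120 N. Pads are 22 mm wide; open, the fingers measure 114 mm over their backs; the gripper's body (76 mm by 85 mm) begins 54 mm behind the grasp point. The pads swing forward as they close: fully open they stand 13 mm farther back than shut.
Start: joints at [1.062, 0.398, 0.045, 1.537, -0.019, 1.207, -0.051], TCP at [0.259, -0.596, 0.231] pointing down, gripper open.
Joint ranges: [-2.82, 2.82], [-0.49, 2.23], [-1.37, 1.46], [0, 2.46], [-1.36, 4.5], [0.23, 2], [-2.94, 2.94]. Speed limits (rad/s): [2.57, 2.57, 3.14, 3.14, 3.14, 3.14, 3.14].

INTERFACE

Orientations are given as a 3x3 rotation matrix whose columns are the frame's x, y, z axes.
In Python, from cell import robot gives the robot as it stands.
- The arm moves only by the tool servo_tool, never from a script. Its arguments are lists of equal length, an entry for each row: "fingers": the gripper command: -1 is shut, 1 is fully open, values between are in proportion; "delta_pos": the shift along the tool's x, y, z in cm, a list of three; "rot": the turn, a rotation vector about the tool's x, y, z in rad, a list of three. In form: {"fingers": [fingers, ...], "delta_pos": [[dx, dy, dz], ...], "rot": [[rx, ry, rz], ...]}. A call has exactly 10 rows; each row is the pose to reach, as a shift and turn from the pose measured when the call began, along the tool's axes at that moment; what a row does not reach only later rows make up. A row lasts 1/12 s, in which the tool goes at most 41.7 mm and 7.16 degrees, less where a joint would pass 70% of its speed; a pose out of reach is approached as far as the arm can. A call with a gripper value outside its range is refused whole. The fingers move at their own pace and stop on an object; "squeeze" is the grip in N (left out, the last holds). Time passes only in rows, so rows that repeat a pose let the fingers close, or fill a call up. It gives the time, the measured TCP pose, the force and the opening at its end, in the units of the state.
- robot.get_obs(): the state, without advancing time (a new reading comes with each control period).
- robot.grab_frame(name): name is "scene" or "top"; returns a dict with "color" (384x512x3 uint8, red, green, blue), "mtx" (3x3 intrinsics, pixels), "dist_coeffs" ([k1, k2, p1, p2, k3] as OpenCV has them; the pictures are not rectified), "R" (3x3) and "t" (3): a world point X has camera coordinates R X + t. Camera axes: x right, y down, z forward; pixel columns grow to the right and rows downward; lengths in m; the calibration is good to about 2 mm. A picture is of the moment at which its call begins. There is no depth.
- robot.close_job(): hands the job in, once; it reports no verdict.
Trained networks look in the newest picture that a camera, given by its name, has taken for a name from the list of things; names that differ only in an ending like _2 or _b are one class to them, and where a whole thing is asked for, a point or a joint stands for the part that bears it (a point fixed in the world has none). Each returns a list of dicts, best first, with "p" (0 to 1); they miss things now and then, are a little off and sometimes report something else, mostly with a low value. They report only what shows in the picture. A call takes as long as a camera call. They do not tell look-alikes from the thing itself.
- robot.cut_out(label, camera): "mask" (384x512 bool, what is visible of it) and "extent" ([left, top, width, height] in pixels, round what is visible of it).
The state is a dict: "clock": time; "joint_positions": joint angles; "joint_vel": joint speeds; "effort": joint torques, N m; "eef_pos": TCP position; "ee_rot": TCP orientation; "contact_force": force on the tool from outside, world axes, zero at the start; "ft_torque": the same for the moment, N m; "opening": finger opening in m.
Only numpy, scipy, OpenCV 4.12 (cv2) and the standard library are available. Lean on these libraries where they do the work, as an engineer would, in place of code of your own. Each camera call takes 0.05 s, during which the arm holds its last target. There are 200 camera calls.

TASK

Slide the open-ended spanner onto the flats of the stainer unit's spindle and turn the spindle with it clockwise until the handle lies on its rest against the red spring plunger, which puts the yellow pointer on its mark. With the spanner left there to hold the spindle still, turn the brass locknut clockwise by its red upright handle until it is jammed tight and the spanner has pushed the plunger roughly half-way in, but never right in. Let go, leaving the spanner on the flats, the pointer on its mark and the other things on the bench undisturbed.

Things in the scene. Friction and masses are not known exactly. Their poses are not given: they have to be found in the camera images.
- unit: White drive unit 265 x 190 x 45 mm high, fixed. Origin: bench level on the spindle axis; z up; its x axis is the set direction, in which the spanner handle must finally point. Housing spans x -85 to 180, y -95 to 95 mm; a yellow mark lies on it at x = -58 mm. At x = 145 mm stand the handle rest and the spring plunger.
- spindle (a joint): Turn of the steel spindle about the vertical axis, rad, clockwise from above positive; 0 = yellow pointer on the mark, flats along the unit's x; starts between -0.8 and -0.4. Friction in the unit about 0.15 Nm; stays where left. The nut grips it harder, so turning the nut alone drags the spindle round.
- flats (a point): On the spindle axis, on the round shoulder (48 mm diameter) 90 mm above the bench, turning with the spindle. Above it stands a tongue 32 mm long (this point's x) by 24 mm across its flats (y), up to 124 mm above the bench. The spanner's jaws rest on the shoulder. x points the way that the fitted spanner's handle must point.
- locknut (a joint): Turn of the brass locknut relative to the spindle, rad, positive clockwise from above (tightening); hard stop (seated) at 2.2; starts between 0.5 and 1.1. Running friction 0.35 Nm, no backlash spring: it stays where left.
- pin_top (a point): Centre of the top of the nut's red upright round handle: 18 mm diameter, free from 64 to 130 mm above the bench, 80 mm from the spindle axis, on a flat arm 53 to 64 mm above the bench. It circles the axis with the nut and does not spin by itself. Nut seated and spindle at 0: it is 80 degrees anticlockwise (from above) from the unit's x.
- spanner: Loose steel open-ended spanner, 201 mm long, 0.3 kg, lying flat. Origin: underside, centre of the jaw slot; x from the jaws along the handle, z up. Slot 26 mm wide, open to -x with flared mouth, bottom at x = 17 mm; jaws x -26 to 35 mm, 62 mm wide, 14 mm thick. Blue handle x 60 to 175 mm, 18 mm wide, 24 mm high, underside level with the jaws'.
- spanner_jaw (a point): Same point as the spanner's origin: centre of the slot at the underside. Fully on, it coincides with the flats point.
- handle_grip (a point): Middle of a good place to grip the spanner: x = 95 mm along it, 12 mm above its underside, clear of the rest and the plunger when fitted.
- rest_top (a point): Centre of the top of the aluminium handle rest, 88 mm above the bench, 30 x 28 mm, fixed on the unit at its x = 145, y = 4 mm. The fitted spanner's handle finally lies on it.
- plunger (a joint): How far the red spring plunger is pushed in, m: 0 = out, 0.020 = right in. Spring about 0.8 N per mm. It is pushed by the spanner's handle (145 mm from the spindle axis).
- plunger_face (a point): Centre of the plunger's red face (22 mm diameter, 102 mm above the bench), looking along the unit's +y; its blue housing (36 x 34 mm, 125 mm high) stands behind it towards -y. With the handle just touching the face the spindle is on its mark, give or take the spanner's play of up to 0.09 rad.
- amber_bottle: Bystander, leave alone: amber bottle, 64 mm diameter, 130 mm high; origin under its centre.
- white_jar: Bystander, leave alone: white jar, 68 mm diameter, 85 mm high; origin under its centre.
- slide_rack: Bystander, leave alone: black rack of colour-tabbed slides, 50 x 170 x 58 mm high; origin under its centre.
- timer: Bystander, leave alone: grey timer, 50 x 70 x 22 mm; origin under its centre.
- beaker: Bystander, leave alone: glass beaker, 70 mm diameter, 90 mm high; origin under its centre.
- screwdriver: Bystander, leave alone: screwdriver with orange handle, 180 mm, lying; origin under its centre.
- tip_box: Bystander, leave alone: blue box with clear lid, 120 x 85 x 68 mm high; origin under its centre.
Not all that is in view belongs to the job. Of the things that look like the spanner, take the one that is farthest to the robot's left at the start.

How it is judged:
On the way, in this order (a step that is already met when the one before it is completed fails the run):
1. the spanner is fully on the spindle's flats, level (distance between spanner_jaw and flats below 0.009 m and angle between the x axis of spanner and the x axis of flats, either way round below 0.15 rad and angle between spanner's own z axis and vertical below 0.1 rad), for 0.2 s.
2. with the spanner on, the spindle is turned until its pointer is on the mark (all of step 1 and value of joint spindle between -0.17 and 0.17 rad), for 0.2 s.
3. the locknut is seated and, with the spanner on the flats, the plunger is pushed in at least 6 mm (distance between spanner_jaw and flats below 0.009 m and value of joint locknut above 2.12 rad and value of joint plunger above 0.006 m), for 0.2 s.
At the end, for the whole second after the job is handed in: The locknut is within 0.08 rad of its hard stop, the spindle within 0.17 rad of its mark, the spanner at rest and level on the flats (slot centre within 9 mm of the flats point, aligned within 0.15 rad), the plunger sprung back (less than 6 mm in) (all of step 2 and value of joint locknut above 2.12 rad and value of joint plunger below 0.006 m and linear speed of spanner below 0.01 m/s); the robot touches nothing.
It fails at once if the plunger is pushed (almost) right in: over-tightened (value of joint plunger above 0.0175 m).
It fails at once if another thing on the bench is moved by more than 30 mm (distance of any of amber_bottle, white_jar, slide_rack, timer, beaker, screwdriver, tip_box from where it was at the start of the episode above 0.03 m).
It also fails if it takes over 72 s, if anything falls off the work surface, if the arm or the gripper's body presses on something with over 40 N, if the wrist force passes 120 N, or if a joint passes its speed limit or range.

## Working session

There is one attempt and no reset: what is moved stays moved. The work goes in short steps, Python scripts to look and compute and a tool call to move; the robot and the scene stay as the last step left them, time stands still between calls to the robot, and variables do not carry over. Pictures are saved under pics/ and viewed, about 8 in all and at most 12, crops included, and the job is handed in when it is done.

Besides the shell and the picture viewer there is one more tool, called after "Request:" by a JSON object that holds its "op" and its "data", one argument or row to a line. servo_tool: Moves the arm, as the interface text tells. Its arguments: {"type":"object","properties":{"fingers":{"type":"array","items":{"type":"number"}},"delta_pos":{"type":"array","items":{"type":"array","items":{"type":"number"}}},"rot":{"type":"array","items":{"type":"array","items":{"type":"number"}}},"squeeze":{"type":"number"}},"required":["fingers","delta_pos","rot"]}

```bash
mkdir -p pics; python3 - <<'E'
from cell import robot
import cv2,numpy as np
o=robot.get_obs();print(o['clock'],o['eef_pos'],np.round(o['ee_rot'],3).tolist(),o['opening'])
for c in ['scene','top']:
    f=robot.grab_frame(c);cv2.imwrite(f'pics/{c}0.png',cv2.resize(f['color'][:,:,::-1],(800,600),interpolation=cv2.INTER_CUBIC))
    print(c,f['mtx'].tolist(),f['dist_coeffs'],np.round(f['R'],3).tolist(),f['t'], 'cam', -f['R'].T@f['t'])
    for l in ['spanner','unit','spindle','locknut','plunger','pin_top']:
        print(l,[(round(d['p'],2),d['extent'],[int(v.mean()) for v in np.nonzero(d['mask'])[::-1]]) for d in robot.cut_out(l,c)])
E
```

```text
0.0 [ 0.25871274 -0.59558398  0.23025698] [[0.917, 0.399, -0.001], [0.399, -0.917, 0.002], [-0.0, -0.002, -1.0]] 0.08537323342316393
scene [[360.04092936196594, 0.0, 258.0368673950647], [0.0, 360.04092936196594, 188.8669972215358], [0.0, 0.0, 1.0]] [-0.11531811  0.          0.          0.          0.        ] [[0.755, 0.655, 0.015], [0.544, -0.614, -0.572], [-0.365, 0.44, -0.82]] [-0.43217625 -0.18209502  1.5483865 ] cam [ 0.99140749 -0.51019011  1.17228534]
spanner [(0.88, [143.3, 196.1, 29.1, 42.1], [156, 214]), (0.75, [270.6, 148.7, 46.1, 24.7], [291, 160]), (0.44, [243.9, 200.1, 31.4, 26.7], [255, 211])]
unit [(0.87, [201.1, 166.8, 83.0, 81.7], [240, 209]), (0.45, [263.7, 250.0, 38.5, 53.5], [283, 276])]
spindle [(0.64, [243.7, 199.0, 31.4, 25.2], [256, 211])]
locknut [(0.59, [242.5, 207.4, 33.9, 19.4], [260, 216])]
plunger [(0.33, [273.3, 152.1, 42.2, 21.1], [293, 161])]
pin_top [(0.56, [245.2, 211.4, 28.4, 12.2], [261, 216])]
top [[360.94478903417064, 0.0, 254.53555936006293], [0.0, 360.94478903417064, 197.20020177269006], [0.0, 0.0, 1.0]] [0.0283658 0.        0.        0.        0.       ] [[0.012, -1.0, -0.012], [-0.991, -0.011, -0.131], [0.131, 0.014, -0.991]] [0.07560027 0.50906181 1.08852257] cam [0.36119077 0.06594534 1.14670535]
spanner [(0.74, [340.3, 243.1, 30.5, 63.9], [354, 278]), (0.73, [174.4, 172.0, 19.1, 63.7], [180, 207]), (0.64, [418.1, 199.4, 19.8, 29.9], [427, 213]), (0.23, [286.4, 103.2, 53.3, 29.8], [312, 117])]
unit [(0.63, [249.4, 151.2, 68.5, 94.9], [283, 203])]
spindle [(0.65, [275.6, 154.1, 16.2, 42.3], [282, 178])]
locknut [(0.64, [275.9, 151.8, 14.7, 45.5], [280, 173]), (0.58, [82.7, 152.9, 38.4, 49.2], [102, 175]), (0.18, [172.5, 171.0, 19.3, 66.3], [180, 205])]
plunger [(0.51, [272.3, 232.7, 6.6, 5.4], [277, 234]), (0.18, [83.1, 152.4, 37.3, 47.7], [101, 175])]
pin_top [(0.68, [274.6, 150.8, 6.2, 42.5], [279, 164])]
```

View pics/top0.png

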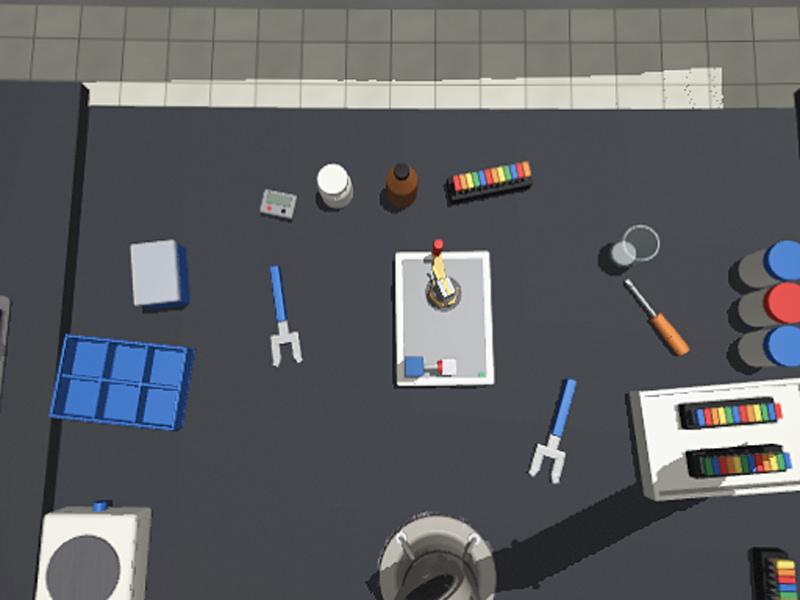

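View pics/scene0.png

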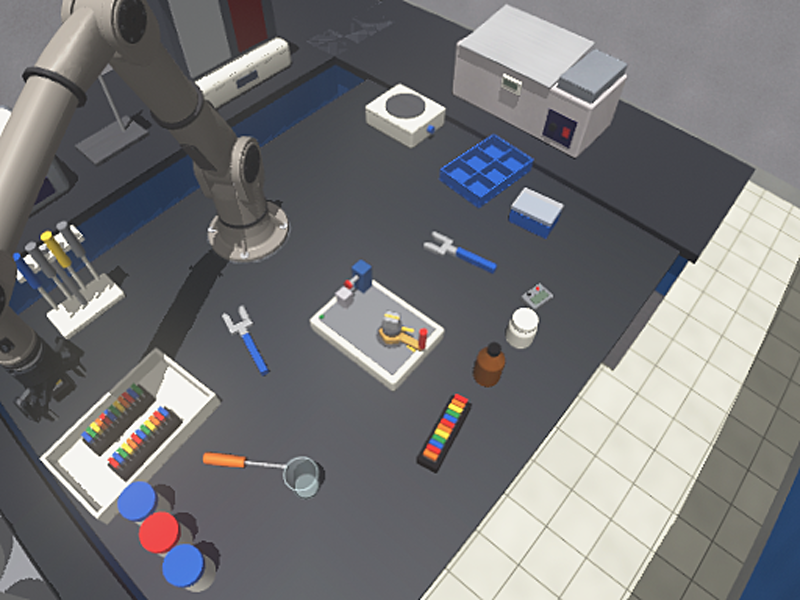

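The top view shows the leftmost spanner at (285,315) with its jaws towards the robot, the unit at (445,318) with the plunger at its near end (unit x points at the robot), the pin at (437,245) and the spindle near (443,290). Next I fit the poses.

```bash
cat > h.py <<'E'
from cell import robot
import cv2,numpy as np
from scipy.optimize import minimize
def proj(f,P): 
    r,_=cv2.Rodrigues(f['R']); return cv2.projectPoints(np.atleast_2d(np.array(P,float)),r,f['t'],f['mtx'],np.array(f['dist_coeffs']))[0][:,0]
def unproj(f,uv,z):
    n=cv2.undistortPoints(np.array(uv,float).reshape(-1,1,2),f['mtx'],np.array(f['dist_coeffs']))[:,0]
    d=np.c_[n,np.ones(len(n))]@f['R']; c=-f['R'].T@f['t']
    return c+d*((z-c[2])/d[:,2])[:,None]
def T2(p,x,y,z):
    c,s=np.cos(p[2]),np.sin(p[2]); x=np.asarray(x);y=np.asarray(y)
    return np.stack([p[0]+c*x-s*y,p[1]+s*x+c*y,z+0*x],-1)
def box(p,x0,x1,y0,y1,z0,z1):
    return np.array([T2(p,np.array(x),np.array(y),np.array(z)) for x in(x0,x1) for y in(y0,y1) for z in(z0,z1)])
def sil(f,boxes,S=4):
    m=np.zeros((384*S,512*S),np.uint8)
    for b in boxes: cv2.fillConvexPoly(m,cv2.convexHull(np.round((proj(f,b)+.5)*S-.5).astype(np.int32)),1)
    return cv2.resize(m.astype(np.float32),(512,384),interpolation=cv2.INTER_AREA)
def spanner_boxes(p,z=0):
    return [box(p,60,175,-9,9,0,24),box(p,35,60,-7,7,0,14),box(p,17,35,-31,31,0,14),box(p,-26,17,13,31,0,14),box(p,-26,17,-31,-13,0,14)]
def spb(p,z=0):
    return [b*1 for b in [box(p,.060,.175,-.009,.009,z,z+.024),box(p,.035,.060,-.008,.008,z,z+.014),box(p,.017,.035,-.031,.031,z,z+.014),box(p,-.026,.017,.013,.031,z,z+.014),box(p,-.026,.017,-.031,-.013,z,z+.014)]]
def fit(fm,mk,p0,step=(.006,.006,.08)):
    def c(p):
        e=0
        for f,m in fm:
            s=sil(f,mk(p)); e+=1-np.minimum(s,m).sum()/np.maximum(s,m).sum()
        return e
    best=None
    for k in range(3):
        st=p0 if best is None else best.x
        sx=np.vstack([st]+[np.array(st)+np.eye(3)[i]*step[i]*(-1)**k for i in range(3)])
        r=minimize(c,st,method='Nelder-Mead',options=dict(initial_simplex=sx,xatol=1e-4,fatol=1e-5))
        if best is None or r.fun<best.fun: best=r
    return best.x,best.fun
E
python3 - <<'E'
from h import *
F={c:robot.grab_frame(c) for c in('top','scene')}
np.save('F0.npy',F,allow_pickle=True)
t,s=F['top'],F['scene']
mt=[d['mask'] for d in robot.cut_out('spanner','top') if d['extent'][0]<250][0].astype(np.float32)
ms=[d['mask'] for d in robot.cut_out('spanner','scene') if d['extent'][0]>262][0].astype(np.float32)
jaw=unproj(t,[[183,222]],.007)[0];ha=unproj(t,[[176,172]],.02)[0]
th=np.arctan2(*(ha-jaw)[1::-1])
p0=[jaw[0],jaw[1],th];print(p0)
for fm in ([(t,mt)],[(s,ms)],[(t,mt),(s,ms)]): print('spanner',fit(fm,spb,p0))
# unit white housing: bottom outline fit by mask
mk=lambda p:[box(p,-.085,.180,-.095,.095,0,.045)]
for c in('top','scene'):
    f=F[c]; d=robot.cut_out('unit',c)[0]['mask'].astype(np.float32)
    a=unproj(f,[[284,185]] if c=='top' else [[250,208]],.09)[0]
    print('unit',c,fit([(f,d)],mk,[a[0],a[1],np.pi]))
c=t['color'][145:255,240:330,::-1];c2=s['color'][160:260,195:290,::-1]
im=np.hstack([cv2.resize(c,(400,489),interpolation=cv2.INTER_CUBIC),cv2.resize(c2,(400,489),interpolation=cv2.INTER_CUBIC)])
cv2.imwrite('pics/u1.png',im)
E
```

```text
[np.float64(0.43021370695128547), np.float64(0.30699559890124994), np.float64(0.16093783561459626)]
spanner (array([0.4214892 , 0.30652029, 0.16604199]), np.float64(0.17639654874801636))
spanner (array([0.42385193, 0.30673827, 0.16587988]), np.float64(0.2168949842453003))
spanner (array([0.42210316, 0.30579923, 0.16890945]), np.float64(0.40635430812835693))
unit top (array([ 0.53668996, -0.00624337,  3.17266197]), np.float64(0.029879212379455566))
unit scene (array([ 0.538602  , -0.00609197,  3.17480103]), np.float64(0.06195563077926636))
```

View pics/u1.png

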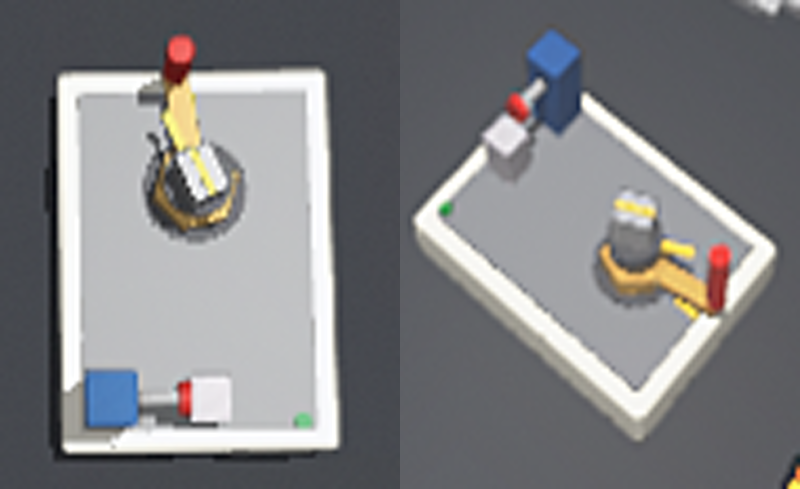

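The crop shows the tongue (yellow stripe on top at about (199,171) left and (636,208) right), the red pin (180,43)/(720,255), and the plunger and rest at the bottom left.

```bash
python3 - <<'E'
from h import *
F=np.load('F0.npy',allow_pickle=True).item();t,s=F['top'],F['scene']
U=np.array([.5372,-.0061,3.1735])
for c,r in(('top',(160,230,160,190)),('scene',(262,325,140,185))):
    f=F[c];hsv=cv2.cvtColor(f['color'],cv2.COLOR_RGB2HSV)
    b=((abs(hsv[...,0].astype(int)-108)<12)&(hsv[...,1]>130)&(hsv[...,2]>60)).astype(np.float32)
    lim=(160,200,160,230) if c=='top' else (262,325,135,185)
    m=np.zeros_like(b);m[lim[2]:lim[3],lim[0]:lim[1]]=b[lim[2]:lim[3],lim[0]:lim[1]]
    print(c,m.sum(),'handle',fit([(f,m)],lambda p:[box(p,.060,.175,-.009,.009,0,.024)],[.422,.306,.168]))
    # stripe, pin
    red=((hsv[...,0]<6)|(hsv[...,0]>174))&(hsv[...,1]>150)&(hsv[...,2]>60)
    lab=[[281.6,178.75],[287.9,188.2]] if c=='top' else [[246.5,201.9],[255.6,203.6]]
    P=unproj(f,lab,.124);d=P[1]-P[0];print('tongue',P.mean(0),np.arctan2(d[1],d[0]),np.linalg.norm(d))
    q=[280.5,154.7] if c=='top' else [195+320/4.21,160+252/4.89]
    print('pin',unproj(f,[q],.130))
    print('axis proj',proj(f,[[U[0],U[1],.124]]))
    y0=(165,205,265,300) if c=='top' else (190,212,240,262)
    ye=(abs(hsv[...,0].astype(int)-26)<7)&(hsv[...,1]>90)&(hsv[...,2]>100)
    z=np.zeros_like(ye);z[y0[0]:y0[1],y0[2]:y0[3]]=ye[y0[0]:y0[1],y0[2]:y0[3]]
    print(np.c_[np.nonzero(z)][:,::-1].tolist()[:60])
E
```

```text
top 241.0 handle (array([0.42382197, 0.30741352, 0.16736404]), np.float64(0.12431442737579346))
tongue [ 0.53693882 -0.00592272  0.124     ] -2.55629740350534 0.03275398060399285
pin [[0.61982864 0.00686911 0.13      ]]
axis proj [[284.80595746 183.37713432]]
[[278, 165], [279, 165], [280, 165], [281, 165], [282, 165], [278, 166], [279, 166], [280, 166], [281, 166], [282, 166], [283, 166], [278, 167], [279, 167], [280, 167], [281, 167], [282, 167], [283, 167], [278, 168], [279, 168], [280, 168], [281, 168], [282, 168], [283, 168], [277, 169], [278, 169], [279, 169], [280, 169], [281, 169], [282, 169], [283, 169], [277, 170], [278, 170], [279, 170], [280, 170], [281, 170], [282, 170], [283, 170], [276, 171], [277, 171], [278, 171], [279, 171], [280, 171], [281, 171], [282, 171], [283, 171], [277, 172], [278, 172], [279, 172], [280, 172], [281, 172], [282, 172], [283, 172], [277, 173], [278, 173], [279, 173], [280, 173], [281, 173], [282, 173], [283, 173], [278, 174]]
scene 170.0 handle (array([0.42438325, 0.31120462, 0.13215059]), np.float64(0.15427857637405396))
tongue [ 0.54448156 -0.00777377  0.124     ] 0.5062315605886198 0.032224819809331846
pin [[0.62109404 0.00769915 0.13      ]]
axis proj [[249.79212304 201.27205509]]
[[246, 201], [247, 201], [248, 201], [249, 201], [247, 202], [248, 202], [249, 202], [250, 202], [251, 202], [252, 202], [253, 202], [251, 203], [252, 203], [253, 203], [254, 203], [255, 203], [257, 209], [258, 209], [259, 209], [257, 210], [258, 210], [259, 210], [260, 210], [261, 210], [257, 211], [258, 211], [259, 211], [260, 211], [261, 211]]
```

```bash
cat >> h.py <<'E'
def go(x,y,z,yaw):
    o=robot.get_obs();R=o['ee_rot'];c,s=np.cos(yaw),np.sin(yaw)
    G=np.array([[c,s,0],[s,-c,0],[0,0,-1.]])
    d=R.T@(np.array([x,y,z])-o['eef_pos'])*100
    print('t',round(o['clock'],2),'d',np.round(d,2),'rot',np.round(cv2.Rodrigues(R.T@G)[0].ravel(),3),'F',np.round(o['contact_force'],1),'op',round(o['opening'],4),'pos',np.round(o['eef_pos'],4),'yaw',round(np.arctan2(R[1,0],R[0,0]),3),'q',np.round(o['joint_positions'],2))
E
python3 -c "
from h import *
go(.5175,.323,.15,.16)"
```

```text
t 1.0 d [ 60.34 -74.01   8.12] rot [0.   0.   0.25] F [ 0.5 -0.2 -0.3] op 0.0853 pos [ 0.259  -0.5962  0.2314] yaw 0.41 q [ 1.06  0.4   0.05  1.54 -0.02  1.21 -0.05]
```

Request:
{"op": "servo_tool", "data": {
  "fingers": [1,1,1,1,1,1,1,1,1,1],
  "delta_pos": [
    [60.3,-74,3],
    [60.3,-74,3],
    [60.3,-74,3],
    [60.3,-74,3],
    [60.3,-74,3],
    [60.3,-74,3],
    [60.3,-74,3],
    [60.3,-74,3],
    [60.3,-74,3],
    [60.3,-74,3]
  ],
  "rot": [
    [0,0,0.25],
    [0,0,0.25],
    [0,0,0.25],
    [0,0,0.25],
    [0,0,0.25],
    [0,0,0.25],
    [0,0,0.25],
    [0,0,0.25],
    [0,0,0.25],
    [0,0,0.25]
  ],
  "squeeze": 60
}}

```text
clock: 1.83
eef_pos: [0.3718, -0.1934, 0.2186]
ee_rot: [[0.987, 0.159, 0.001], [0.159, -0.987, -0.001], [0.001, 0.001, -1.0]]
contact_force: [0.7, -0.1, 0.1]
opening: 0.0855
```

```bash
python3 -c "
from h import *
go(.5175,.323,.15,.16)"
```

```text
t 1.83 d [ 22.58 -48.67   6.83] rot [ 0.001 -0.001 -0.   ] F [ 0.7 -0.1  0.1] op 0.0855 pos [ 0.3718 -0.1934  0.2186] yaw 0.16 q [ 0.57 -0.01 -0.2   2.06 -0.    1.08 -1.03]
```

Request:
{"op": "servo_tool", "data": {
  "fingers": [1,1,1,1,1,1,1,1,1,1],
  "delta_pos": [
    [22.6,-48.7,5],
    [22.6,-48.7,5],
    [22.6,-48.7,5],
    [22.6,-48.7,5],
    [22.6,-48.7,5],
    [22.6,-48.7,5],
    [22.6,-48.7,5],
    [22.6,-48.7,5],
    [22.6,-48.7,5],
    [22.6,-48.7,5]
  ],
  "rot": [
    [0,0,0],
    [0,0,0],
    [0,0,0],
    [0,0,0],
    [0,0,0],
    [0,0,0],
    [0,0,0],
    [0,0,0],
    [0,0,0],
    [0,0,0]
  ]
}}

```text
clock: 2.67
eef_pos: [0.4845, 0.2059, 0.1798]
ee_rot: [[0.987, 0.158, 0.002], [0.158, -0.987, -0.001], [0.002, 0.001, -1.0]]
contact_force: [0.8, -0.1, 0.4]
opening: 0.0855
```

```bash
python3 -c "
from h import *
go(.5175,.323,.02,.16)"
```

```text
t 2.67 d [  5.08 -11.06  15.98] rot [ 0.001 -0.002 -0.001] F [ 0.8 -0.1  0.4] op 0.0855 pos [0.4845 0.2059 0.1798] yaw 0.159 q [ 0.02  0.27 -0.6   1.88  0.17  1.05 -2.06]
```

Request:
{"op": "servo_tool", "data": {
  "fingers": [1,1,1,1,1,1,1,1,1,1],
  "delta_pos": [
    [5.1,-11.1,0],
    [5.1,-11.1,0],
    [5.1,-11.1,3],
    [5.1,-11.1,7],
    [5.1,-11.1,11],
    [5.1,-11.1,14],
    [5.1,-11.1,15],
    [5.1,-11.1,16],
    [5.1,-11.1,17],
    [5.1,-11.1,17.5]
  ],
  "rot": [
    [0,0,0],
    [0,0,0],
    [0,0,0],
    [0,0,0],
    [0,0,0],
    [0,0,0],
    [0,0,0],
    [0,0,0],
    [0,0,0],
    [0,0,0]
  ]
}}

```text
clock: 3.5
eef_pos: [0.5187, 0.3239, 0.0054]
ee_rot: [[0.987, 0.158, 0.004], [0.158, -0.987, 0.0], [0.004, 0.0, -1.0]]
contact_force: [-0.2, 0.0, 0.1]
opening: 0.0853
```

```bash
python3 - <<'E'
from h import *
go(.5175,.323,.004,.16)
f=robot.grab_frame('scene');c=f['color'][110:210,240:340,::-1];cv2.imwrite('pics/g1.png',cv2.resize(c,(600,600),interpolation=cv2.INTER_CUBIC))
E
```

```text
t 3.5 d [-0.13  0.07  0.14] rot [ 0.    -0.004 -0.002] F [-0.2  0.   0.1] op 0.0853 pos [0.5187 0.3239 0.0054] yaw 0.158 q [-0.24  0.63 -0.52  1.81  0.42  0.81 -2.38]
```

View pics/g1.png

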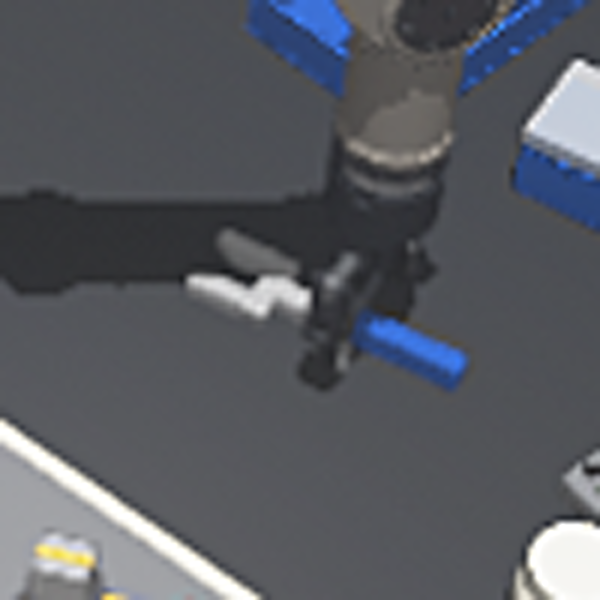

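The fingers straddle the handle at (370,310) in the crop. I lower a little and close.

Request:
{"op": "servo_tool", "data": {
  "fingers": [1,1,-1,-1,-1,-1,-1,-1,-1,-1],
  "delta_pos": [
    [-0.1,0,0.2],
    [-0.1,0,0.25],
    [-0.1,0,0.25],
    [-0.1,0,0.25],
    [-0.1,0,0.25],
    [-0.1,0,0.25],
    [-0.1,0,0.25],
    [-0.1,0,0.25],
    [-0.1,0,0.25],
    [-0.1,0,0.25]
  ],
  "rot": [
    [0,0,0],
    [0,0,0],
    [0,0,0],
    [0,0,0],
    [0,0,0],
    [0,0,0],
    [0,0,0],
    [0,0,0],
    [0,0,0],
    [0,0,0]
  ],
  "squeeze": 80
}}

```text
clock: 4.38
eef_pos: [0.5175, 0.3234, 0.0028]
ee_rot: [[0.987, 0.158, 0.003], [0.158, -0.987, -0.001], [0.003, 0.001, -1.0]]
contact_force: [0.2, -1.2, 4.7]
opening: 0.0161
```

```bash
python3 -c "
from h import *
go(.43,.20,.20,1.8)"
```

```text
t 4.38 d [-10.53  10.82 -19.74] rot [ 0.003 -0.002 -1.641] F [ 0.2 -1.2  4.7] op 0.0161 pos [0.5175 0.3234 0.0028] yaw 0.159 q [-0.24  0.63 -0.52  1.81  0.42  0.81 -2.38]
```

Request:
{"op": "servo_tool", "data": {
  "fingers": [-1,-1,-1,-1,-1,-1,-1,-1,-1,-1],
  "delta_pos": [
    [0,0,-2],
    [0,0,-5],
    [0,0,-9],
    [-2,2,-13],
    [-4,4,-17],
    [-7,7,-20],
    [-10,10,-20],
    [-10.5,10.8,-20],
    [-10.5,10.8,-20],
    [-10.5,10.8,-20]
  ],
  "rot": [
    [0,0,0],
    [0,0,0],
    [0,0,-0.1],
    [0,0,-0.2],
    [0,0,-0.3],
    [0,0,-0.4],
    [0,0,-0.5],
    [0,0,-0.6],
    [0,0,-0.7],
    [0,0,-0.8]
  ]
}}

```text
clock: 5.22
eef_pos: [0.4291, 0.1977, 0.202]
ee_rot: [[0.573, 0.819, 0.004], [0.819, -0.573, -0.003], [-0.0, 0.005, -1.0]]
contact_force: [0.1, 0.4, -3.6]
opening: 0.0164
```

```bash
python3 -c "
from h import *
go(.43,.0,.20,2.2)"
```

```text
t 5.22 d [-16.15  11.41   0.26] rot [ 0.004  0.003 -1.24 ] F [ 0.1  0.4 -3.6] op 0.0164 pos [0.4291 0.1977 0.202 ] yaw 0.96 q [ 0.21  0.16 -0.8   1.97  0.13  1.07 -1.26]
```

Request:
{"op": "servo_tool", "data": {
  "fingers": [-1,-1,-1,-1,-1,-1,-1,-1,-1,-1],
  "delta_pos": [
    [-2,1,0],
    [-4,3,0],
    [-6,4,0],
    [-8,6,0],
    [-10,7,0],
    [-12,8,0],
    [-14,10,0],
    [-16,11.4,0],
    [-16.2,11.4,0],
    [-16.2,11.4,0]
  ],
  "rot": [
    [0,0,-0.12],
    [0,0,-0.24],
    [0,0,-0.36],
    [0,0,-0.48],
    [0,0,-0.6],
    [0,0,-0.72],
    [0,0,-0.84],
    [0,0,-0.96],
    [0,0,-1.1],
    [0,0,-1.24]
  ]
}}

```text
clock: 6.05
eef_pos: [0.4281, -0.0026, 0.2013]
ee_rot: [[-0.559, 0.829, 0.0], [0.829, 0.559, -0.003], [-0.003, -0.001, -1.0]]
contact_force: [0.0, 0.8, -3.8]
opening: 0.0162
```

```bash
python3 -c "
from h import *
go(.409,-.084,.20,3.69)"
```

```text
t 6.05 d [-5.68 -6.13  0.16] rot [-3.000e-03  1.000e-03 -1.526e+00] F [ 0.   0.8 -3.8] op 0.0162 pos [ 0.4281 -0.0026  0.2013] yaw 2.164 q [ 0.59  0.05 -0.7   2.06  0.04  1.05  0.46]
```

Request:
{"op": "servo_tool", "data": {
  "fingers": [-1,-1,-1,-1,-1,-1,-1,-1,-1,-1],
  "delta_pos": [
    [-1,-1,0],
    [-2,-2,0],
    [-3,-3,0],
    [-4,-4,0],
    [-5,-5,0],
    [-5.7,-6.1,0],
    [-5.7,-6.1,0],
    [-5.7,-6.1,0],
    [-5.7,-6.1,0],
    [-5.7,-6.1,0]
  ],
  "rot": [
    [0,0,-0.12],
    [0,0,-0.24],
    [0,0,-0.36],
    [0,0,-0.48],
    [0,0,-0.6],
    [0,0,-0.72],
    [0,0,-0.84],
    [0,0,-0.96],
    [0,0,-1.08],
    [0,0,-1.2]
  ]
}}

```text
clock: 6.88
eef_pos: [0.408, -0.0838, 0.2005]
ee_rot: [[-0.974, -0.226, -0.002], [-0.226, 0.974, -0.002], [0.003, -0.002, -1.0]]
contact_force: [-1.2, 0.4, -3.5]
opening: 0.0162
```

```bash
python3 -c "
from h import *
go(.409,-.084,.15,3.69)"
```

```text
t 6.88 d [-0.1  -0.04  5.05] rot [-0.001 -0.003 -0.32 ] F [-1.2  0.4 -3.5] op 0.0162 pos [ 0.408  -0.0838  0.2005] yaw -2.914 q [ 0.73  0.02 -0.64  2.08  0.02  1.04  1.88]
```

Request:
{"op": "servo_tool", "data": {
  "fingers": [-1,-1,-1,-1,-1,-1,-1,-1,-1,-1],
  "delta_pos": [
    [0,0,1],
    [0,0,2],
    [0,0,3],
    [0,0,4],
    [0,0,5],
    [0,0,5],
    [0,0,5],
    [0,0,5],
    [0,0,5],
    [0,0,5]
  ],
  "rot": [
    [0,0,-0.1],
    [0,0,-0.2],
    [0,0,-0.3],
    [0,0,-0.32],
    [0,0,-0.32],
    [0,0,-0.32],
    [0,0,-0.32],
    [0,0,-0.32],
    [0,0,-0.32],
    [0,0,-0.32]
  ]
}}

```text
clock: 7.72
eef_pos: [0.4085, -0.084, 0.151]
ee_rot: [[-0.854, -0.521, -0.001], [-0.521, 0.854, -0.003], [0.002, -0.002, -1.0]]
contact_force: [-0.4, 0.3, -3.2]
opening: 0.0161
```

```bash
python3 - <<'E'
from h import *
go(.409,-.084,.10,3.69)
ims=[]
for cn,r in(('top',(245,345,140,240)),('scene',(190,290,150,250))):
    f=robot.grab_frame(cn);o=robot.get_obs()
    img=cv2.resize(f['color'][r[2]:r[3],r[0]:r[1],::-1],(400,400),interpolation=cv2.INTER_CUBIC)
    yaw=np.arctan2(o['ee_rot'][1,0],o['ee_rot'][0,0]);e=o['eef_pos']
    p=[e[0]-.095*np.cos(yaw),e[1]-.095*np.sin(yaw),yaw];z=e[2]-.003
    for pts in (T2(p,np.array([-.026,.017,.017,-.026,-.026,.035,.035,-.026,-.026]),np.array([.013,.013,-.013,-.013,-.031,-.031,.031,.031,.013]),z+.014),):
        q=(proj(f,pts)-[r[0],r[2]]+.5)*4
        cv2.polylines(img,[q.astype(np.int32)],False,(0,0,255),1)
    ims.append(img)
    ds=robot.cut_out('spanner',cn)
    print(cn,p,[(d['p'],d['extent']) for d in ds])
cv2.imwrite('pics/a1.png',np.hstack(ims))
E
```

```text
t 7.72 d [-0.06 -0.02  5.1 ] rot [-0.002 -0.002 -0.001] F [-0.4  0.3 -3.2] op 0.0161 pos [ 0.4085 -0.084   0.151 ] yaw -2.594 q [ 0.72  0.1  -0.66  2.14  0.08  0.93  2.14]
top [np.float64(0.4895030346820022), np.float64(-0.03452561745076156), np.float64(-2.5939626902223574)] [(0.66, [275.2, 155.4, 6.9, 42.3]), (0.65, [285.6, 188.6, 25.2, 32.0]), (0.29, [84.2, 151.7, 37.3, 47.5])]
scene [np.float64(0.4892858093313017), np.float64(-0.03446397620185692), np.float64(-2.5938010101445323)] [(0.58, [141.4, 202.1, 28.3, 37.7])]
```

View pics/a1.png

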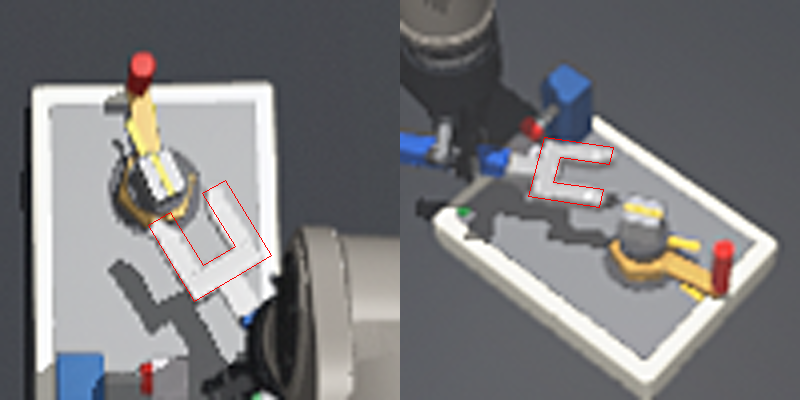

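Request:
{"op": "servo_tool", "data": {
  "fingers": [-1,-1,-1,-1,-1,-1,-1,-1,-1,-1],
  "delta_pos": [
    [0,0,2],
    [0,0,3.5],
    [0,0,5],
    [0,0,5.4],
    [0,0,5.4],
    [-0.5,0,5.4],
    [-0.8,0,5.4],
    [-1.1,0,5.4],
    [-1.4,0,5.4],
    [-1.4,0,5.4]
  ],
  "rot": [
    [0,0,0],
    [0,0,0],
    [0,0,0],
    [0,0,0],
    [0,0,0],
    [0,0,0],
    [0,0,0],
    [0,0,0],
    [0,0,0],
    [0,0,0]
  ]
}}

```text
clock: 8.75
eef_pos: [0.4213, -0.0763, 0.0973]
ee_rot: [[-0.853, -0.521, 0.0], [-0.521, 0.853, -0.003], [0.001, -0.002, -1.0]]
contact_force: [-0.3, 0.4, -3.0]
opening: 0.0162
```

```bash
python3 - <<'E'
from h import *
u=3.69
go(.537+.096*np.cos(u),-.006+.096*np.sin(u),.0945,u)
E
```

```text
t 8.75 d [-3.94 -0.03  0.28] rot [-0.002 -0.001  0.   ] F [-0.3  0.4 -3. ] op 0.0162 pos [ 0.4213 -0.0763  0.0973] yaw -2.593 q [ 0.67  0.21 -0.65  2.17  0.18  0.81  2.02]
```

Request:
{"op": "servo_tool", "data": {
  "fingers": [-1,-1,-1,-1,-1,-1,-1,-1,-1,-1],
  "delta_pos": [
    [-0.4,0,0],
    [-0.8,0,0],
    [-1.2,0,0],
    [-1.6,0,0],
    [-2.0,0,0],
    [-2.4,0,0],
    [-2.8,0,0],
    [-3.2,0,0],
    [-3.5,0,0],
    [-3.7,0,0]
  ],
  "rot": [
    [0,0,0],
    [0,0,0],
    [0,0,0],
    [0,0,0],
    [0,0,0],
    [0,0,0],
    [0,0,0],
    [0,0,0],
    [0,0,0],
    [0,0,0]
  ]
}}

```text
clock: 9.58
eef_pos: [0.4536, -0.0586, 0.0975]
ee_rot: [[-0.855, -0.519, 0.001], [-0.519, 0.855, -0.004], [0.002, -0.004, -1.0]]
contact_force: [-0.2, -6.1, -4.1]
opening: 0.0164
```

```bash
cat > look.py <<'E'
from h import *
import sys
go(*eval(sys.argv[2]))
ims=[]
for cn,r in(('top',(245,335,140,230)),('scene',(200,290,160,250))):
    f=robot.grab_frame(cn)
    ims.append(cv2.resize(f['color'][r[2]:r[3],r[0]:r[1],::-1],(400,400),interpolation=cv2.INTER_CUBIC))
cv2.imwrite(sys.argv[1],np.hstack(ims))
E
python3 look.py pics/a2.png ".537+.095*np.cos(3.69),-.006+.095*np.sin(3.69),.0935,3.69"
```

```text
t 9.58 d [-0.36  0.15  0.39] rot [-0.004 -0.002 -0.002] F [-0.2 -6.1 -4.1] op 0.0164 pos [ 0.4536 -0.0586  0.0975] yaw -2.596 q [ 0.6   0.26 -0.65  2.11  0.22  0.83  1.94]
```

View pics/a2.png

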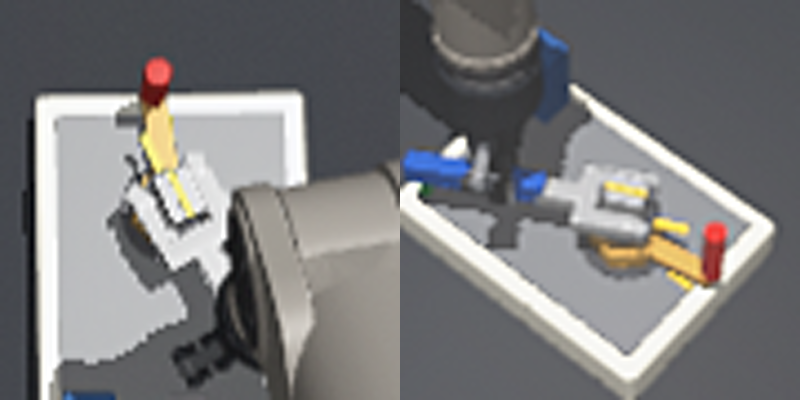

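Request:
{"op": "servo_tool", "data": {
  "fingers": [-1,-1,-1,-1,-1,-1,-1,-1,-1,-1],
  "delta_pos": [
    [-0.1,0,0.1],
    [-0.2,0,0.2],
    [-0.3,0,0.3],
    [-0.35,0,0.4],
    [-0.35,0,0.45],
    [-0.35,0,0.45],
    [-0.35,0,0.45],
    [-0.35,0,0.45],
    [-0.35,0,0.45],
    [-0.35,0,0.45]
  ],
  "rot": [
    [0,0,0],
    [0,0,0],
    [0,0,0],
    [0,0,0],
    [0,0,0],
    [0,0,0],
    [0,0,0],
    [0,0,0],
    [0,0,0],
    [0,0,0]
  ]
}}

```text
clock: 10.52
eef_pos: [0.4575, -0.057, 0.0933]
ee_rot: [[-0.855, -0.519, 0.003], [-0.519, 0.855, -0.004], [0.0, -0.005, -1.0]]
contact_force: [-1.5, -5.1, 0.2]
opening: 0.0164
```

```bash
python3 - <<'E'
from h import *
go(.537+.095*np.cos(3.69),-.006+.095*np.sin(3.69),.0935,3.69)
E
```

```text
t 10.52 d [ 0.06  0.21 -0.02] rot [-0.005 -0.    -0.003] F [-1.5 -5.1  0.2] op 0.0164 pos [ 0.4575 -0.057   0.0933] yaw -2.596 q [ 0.6   0.28 -0.65  2.11  0.23  0.82  1.93]
```

Request:
{"op": "servo_tool", "data": {
  "fingers": [-1,-1,-1,-1,-1,-1,-1,-1,-1,-1],
  "delta_pos": [
    [-0.01,0.47,0],
    [-0.05,0.95,0],
    [-0.11,1.42,0],
    [-0.19,1.89,0],
    [-0.3,2.35,0],
    [-0.42,2.81,0],
    [-0.58,3.26,0],
    [-0.75,3.7,0],
    [-0.83,3.87,0],
    [-0.83,3.87,0]
  ],
  "rot": [
    [0,0,0.05],
    [0,0,0.1],
    [0,0,0.15],
    [0,0,0.2],
    [0,0,0.25],
    [0,0,0.3],
    [0,0,0.35],
    [0,0,0.4],
    [0,0,0.42],
    [0,0,0.42]
  ]
}}

```text
clock: 11.35
eef_pos: [0.4459, -0.0193, 0.0934]
ee_rot: [[-0.992, -0.126, 0.005], [-0.126, 0.992, -0.004], [-0.005, -0.005, -1.0]]
contact_force: [2.3, -4.7, -4.7]
opening: 0.0162
```

```bash
python3 look.py pics/a3.png ".538-.095,-.0105,.0933,3.1735"
```

```text
t 11.35 d [0.18 0.91 0.01] rot [-0.005  0.005  0.094] F [ 2.3 -4.7 -4.7] op 0.0162 pos [ 0.4459 -0.0193  0.0934] yaw -3.016 q [ 0.48  0.24 -0.6   2.14  0.19  0.81  1.46]
```

View pics/a3.png

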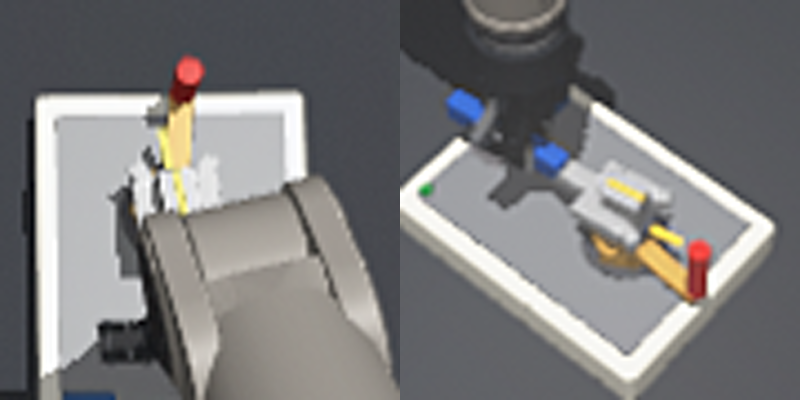

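Request:
{"op": "servo_tool", "data": {
  "fingers": [-1,-1,-1,-1,-1,-1,-1,-1,-1,-1],
  "delta_pos": [
    [0,0.2,0],
    [0,0.4,0],
    [0,0.6,0],
    [0,0.75,0],
    [0,0.9,0],
    [0,0.95,0],
    [0,0.95,0],
    [0,0.95,0],
    [0,0.95,0],
    [0,0.95,0]
  ],
  "rot": [
    [0,0,0.02],
    [0,0,0.04],
    [0,0,0.06],
    [0,0,0.08],
    [0,0,0.1],
    [0,0,0.1],
    [0,0,0.1],
    [0,0,0.1],
    [0,0,0.1],
    [0,0,0.1]
  ]
}}

```text
clock: 12.28
eef_pos: [0.4452, -0.01, 0.0934]
ee_rot: [[-1.0, -0.026, 0.007], [-0.026, 1.0, -0.004], [-0.006, -0.004, -1.0]]
contact_force: [2.0, -4.4, -3.4]
opening: 0.0165
```

```bash
python3 - <<'E'
from h import *
go(.443,-.0105,.0933,3.1735)
f=robot.grab_frame('scene');hsv=cv2.cvtColor(f['color'],cv2.COLOR_RGB2HSV)
# expected pixels of pointer-mark line & plunger
U=[.538,-.0075,3.1735]
c=f['color'][160:240,195:295,::-1];cv2.imwrite('pics/a4.png',cv2.resize(c,(750,600),interpolation=cv2.INTER_CUBIC))
E
```

```text
t 12.28 d [ 0.23 -0.04  0.01] rot [-0.004  0.006 -0.006] F [ 2.  -4.4 -3.4] op 0.0165 pos [ 0.4452 -0.01    0.0934] yaw -3.116 q [ 0.45  0.24 -0.59  2.14  0.19  0.8   1.34]
```

View pics/a4.png

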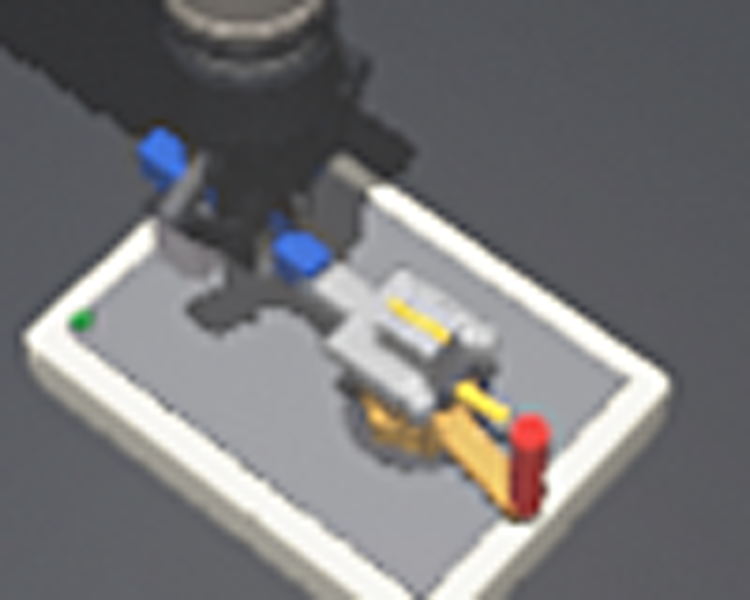

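The jaws are round the tongue, the stripe runs (392,303)–(448,340) along the handle, and the pin is at (530,432).

```bash
python3 - <<'E'
from h import *
f=robot.grab_frame('scene');s=lambda a,b:[195-.5+a/7.5,160-.5+b/7.5]
P=unproj(f,[s(392,303),s(448,340)],.124);d=P[1]-P[0];print('stripe',P.mean(0),np.arctan2(d[1],d[0])+np.pi)
print('pin',unproj(f,[s(530,432)],.130))
hsv=cv2.cvtColor(f['color'],cv2.COLOR_RGB2HSV).astype(int)
red=((hsv[...,0]<6)|(hsv[...,0]>174))&(hsv[...,1]>150)&(hsv[...,2]>60)
n,l,st,ce=cv2.connectedComponentsWithStats(red.astype(np.uint8))
print([(st[i].tolist()) for i in range(1,n) if 195<ce[i][0]<300 and 150<ce[i][1]<250])
t=robot.grab_frame('top');hsv=cv2.cvtColor(t['color'],cv2.COLOR_RGB2HSV).astype(int)
red=((hsv[...,0]<6)|(hsv[...,0]>174))&(hsv[...,1]>150)&(hsv[...,2]>60)
n,l,st,ce=cv2.connectedComponentsWithStats(red.astype(np.uint8))
for i in range(1,n):
    if 250<ce[i][0]<330 and 140<ce[i][1]<250: print('top red',st[i].tolist(),ce[i],[ (r-0).tolist() for r in [np.bincount(np.nonzero(l==i)[0])[st[i][1]:]]])
def pinfit(p):return None
pr=lambda a,r=.08:[.538+r*np.cos(a),-.0075+r*np.sin(a),.13]
for a in(-.5,-.35,-.2):print(a,proj(t,[pr(a)])[0],proj(f,[pr(a)])[0])
E
```

```text
stripe [ 0.54195886 -0.0078498   0.124     ] 3.201160471411586
pin [[ 0.62036361 -0.02202847  0.13      ]]
[[263, 216, 5, 13, 43]]
top red [286, 153, 7, 11, 47] [288.80851064 157.85106383] [[2, 5, 6, 3, 3, 7, 6, 6, 5, 3, 1]]
top red [280, 231, 3, 7, 19] [280.89473684 234.26315789] [[2, 2, 3, 3, 3, 3, 3]]
-0.5 [298.84442696 158.80214355] [257.76490929 219.64315046]
-0.35 [295.03511813 157.08974205] [261.02425138 218.36657603]
-0.2 [291.01803628 155.95055055] [264.00338249 216.68876837]
```

Request:
{"op": "servo_tool", "data": {
  "fingers": [-1,-1,-1,-1,-1,-1,-1,-1,-1,-1],
  "delta_pos": [
    [0.05,0.1,0],
    [0.1,0.2,0],
    [0.1,0.3,0],
    [0.1,0.4,0],
    [0.1,0.4,0],
    [0.1,0.4,0],
    [0.1,0.4,0],
    [0.1,0.4,0],
    [0.1,0.4,0],
    [0.1,0.4,0]
  ],
  "rot": [
    [0,0,0.01],
    [0,0,0.02],
    [0,0,0.03],
    [0,0,0.04],
    [0,0,0.04],
    [0,0,0.04],
    [0,0,0.04],
    [0,0,0.04],
    [0,0,0.04],
    [0,0,0.04]
  ]
}}

```text
clock: 13.27
eef_pos: [0.4449, -0.007, 0.0935]
ee_rot: [[-1.0, 0.013, 0.008], [0.013, 1.0, -0.006], [-0.008, -0.006, -1.0]]
contact_force: [3.2, -7.4, -4.0]
opening: 0.0168
```

```bash
python3 - <<'E'
from h import *
go(.443,-.0105,.0933,3.1735)
t=robot.grab_frame('top');hsv=cv2.cvtColor(t['color'],cv2.COLOR_RGB2HSV).astype(int)
red=((hsv[...,0]<6)|(hsv[...,0]>174))&(hsv[...,1]>150)&(hsv[...,2]>60)
n,l,st,ce=cv2.connectedComponentsWithStats(red.astype(np.uint8))
for i in range(1,n):
    if 250<ce[i][0]<330 and 140<ce[i][1]<250: print('top red',st[i].tolist(),ce[i])
E
```

```text
t 13.27 d [ 0.18 -0.35  0.02] rot [-0.006  0.008 -0.045] F [ 3.2 -7.4 -4. ] op 0.0168 pos [ 0.4449 -0.007   0.0935] yaw 3.128 q [ 0.44  0.23 -0.58  2.15  0.19  0.8   1.29]
top red [287, 153, 7, 11, 48] [289.70833333 158.10416667]
top red [278, 231, 3, 7, 16] [279.1875 234.    ]
```

Request:
{"op": "servo_tool", "data": {
  "fingers": [-0.5,-0.3,0,0.2,0.2,0.2,0.2,0.2,0.2,0.2],
  "delta_pos": [
    [0,0,0],
    [0,0,0],
    [0,0,0],
    [0,0,-0.5],
    [0,0,-1.5],
    [0,0,-3],
    [0,0,-5],
    [0,0,-7],
    [0,0,-9],
    [0,0,-11]
  ],
  "rot": [
    [0,0,0],
    [0,0,0],
    [0,0,0],
    [0,0,0],
    [0,0,0],
    [0,0,0],
    [0,0,0],
    [0,0,0],
    [0,0,0],
    [0,0,0]
  ]
}}

```text
clock: 14.15
eef_pos: [0.4441, -0.0055, 0.2056]
ee_rot: [[-1.0, 0.012, 0.01], [0.012, 1.0, -0.006], [-0.01, -0.005, -1.0]]
contact_force: [-0.0, -0.8, 0.3]
opening: 0.0515
```

```bash
python3 look.py pics/a5.png "(.62,-.018,.20,1.41)"
```

```text
t 14.15 d [-17.6   -1.03   0.73] rot [0.004 0.012 1.719] F [-0.  -0.8  0.3] op 0.0515 pos [ 0.4441 -0.0055  0.2056] yaw 3.129 q [ 0.49  0.07 -0.6   2.03  0.05  1.05  1.42]
```

View pics/a5.png

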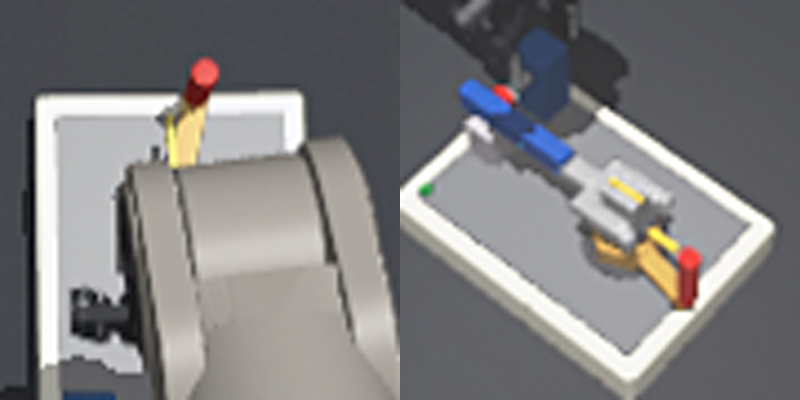

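Request:
{"op": "servo_tool", "data": {
  "fingers": [0.5,0.5,0.5,0.5,0.5,0.5,0.5,0.5,0.5,0.5],
  "delta_pos": [
    [-3.5,-0.3,0],
    [-7,-0.6,0],
    [-10.5,-0.9,0],
    [-14,-1.2,0],
    [-17.1,-1.4,0],
    [-17.2,-1.4,0],
    [-17.2,-1.4,1],
    [-17.2,-1.4,3],
    [-17.2,-1.4,5],
    [-17.2,-1.4,5]
  ],
  "rot": [
    [0,0,0.05],
    [0,0,0.1],
    [0,0,0.17],
    [0.004,0.012,0.17],
    [0.004,0.012,0.17],
    [0.004,0.012,0.17],
    [0.004,0.012,0.17],
    [0.004,0.012,0.17],
    [0.004,0.012,0.17],
    [0.004,0.012,0.17]
  ]
}}

```text
clock: 15.08
eef_pos: [0.6145, -0.0219, 0.1559]
ee_rot: [[-0.984, 0.181, -0.006], [0.181, 0.983, -0.009], [0.004, -0.01, -1.0]]
contact_force: [-0.4, -0.7, -1.2]
opening: 0.064
```

```bash
python3 look.py pics/a6.png "(.6167,-.0218,.08,2.96)"
```

```text
t 15.08 d [-0.25  0.13  7.58] rot [-0.01  -0.004 -0.   ] F [-0.4 -0.7 -1.2] op 0.064 pos [ 0.6145 -0.0219  0.1559] yaw 2.96 q [ 0.37  0.45 -0.54  1.69  0.26  1.08  1.13]
```

View pics/a6.png

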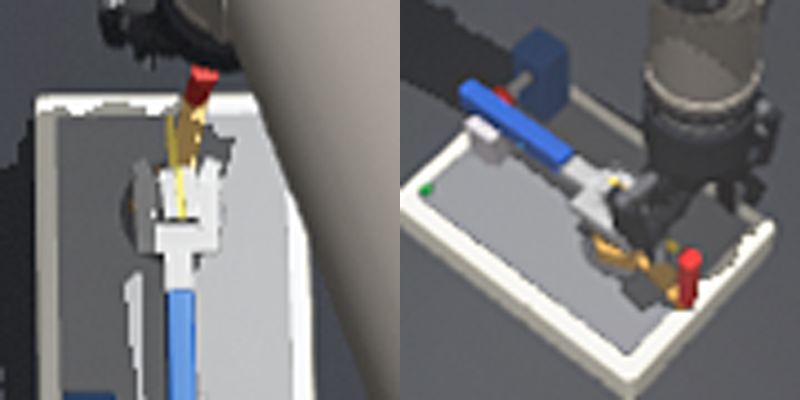

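The fingers are above and on both sides of the pin at (690,258), and the spanner lies on the rest against the plunger. I descend.

Request:
{"op": "servo_tool", "data": {
  "fingers": [0.5,0.5,0.5,0.5,0.5,-1,-1,-1,-1,-1],
  "delta_pos": [
    [-0.2,0.1,1],
    [-0.2,0.1,3],
    [-0.2,0.1,5],
    [-0.2,0.1,7],
    [-0.2,0.1,7.5],
    [-0.2,0.1,7.5],
    [-0.2,0.1,7.5],
    [-0.2,0.1,7.5],
    [-0.2,0.1,7.5],
    [-0.2,0.1,7.5]
  ],
  "rot": [
    [-0.01,0,0],
    [-0.01,0,0],
    [-0.01,0,0],
    [-0.01,0,0],
    [-0.01,0,0],
    [-0.01,0,0],
    [-0.01,0,0],
    [-0.01,0,0],
    [-0.01,0,0],
    [-0.01,0,0]
  ],
  "squeeze": 25
}}

```text
clock: 16.02
eef_pos: [0.6211, -0.0221, 0.0867]
ee_rot: [[-0.983, 0.181, 0.006], [0.181, 0.983, -0.0], [-0.006, 0.001, -1.0]]
contact_force: [-0.7, 0.1, 5.3]
opening: 0.0175
```

```bash
cat >> h.py <<'E'
def arc(ax,ay,r,angs,z=.08):
    o=robot.get_obs();R=o['ee_rot'];e=o['eef_pos']
    print('t',round(o['clock'],2),'F',np.round(o['contact_force'],1),'op',round(o['opening'],4),'pos',np.round(e,4),'pinang',round(np.arctan2(e[1]-ay,e[0]-ax),3),'r',round(np.hypot(e[1]-ay,e[0]-ax),4),'yaw',round(np.arctan2(R[1,0],R[0,0]),3),'q',np.round(o['joint_positions'],2))
    for a in angs:
        y=a+np.pi;c,s=np.cos(y),np.sin(y);G=np.array([[c,s,0],[s,-c,0],[0,0,-1.]])
        d=R.T@(np.array([ax+r*np.cos(a),ay+r*np.sin(a),z])-e)*100
        print(a,np.round(d,2).tolist(),np.round(cv2.Rodrigues(R.T@G)[0].ravel(),3).tolist())
E
python3 - <<'E'
from h import *
arc(.538,-.0075,.08,np.round(np.arange(-.2,-.75,-.055),3))
E
```

```text
t 16.02 F [-0.7  0.1  5.3] op 0.0175 pos [ 0.6211 -0.0221  0.0867] pinang -0.174 r 0.0844 yaw 2.959 q [ 0.35  0.53 -0.52  1.74  0.31  0.95  1.1 ]
-0.2 [0.44, -0.21, 0.67] [0.001, 0.006, 0.018]
-0.255 [0.46, -0.65, 0.67] [0.001, 0.006, 0.073]
-0.31 [0.51, -1.09, 0.67] [0.001, 0.006, 0.128]
-0.365 [0.57, -1.52, 0.66] [0.002, 0.006, 0.183]
-0.42 [0.67, -1.95, 0.66] [0.002, 0.006, 0.238]
-0.475 [0.78, -2.38, 0.66] [0.002, 0.006, 0.293]
-0.53 [0.92, -2.79, 0.66] [0.002, 0.006, 0.348]
-0.585 [1.08, -3.2, 0.66] [0.002, 0.006, 0.403]
-0.64 [1.27, -3.6, 0.66] [0.002, 0.006, 0.458]
-0.695 [1.47, -3.99, 0.66] [0.003, 0.006, 0.513]
```

Request:
{"op": "servo_tool", "data": {
  "fingers": [-1,-1,-1,-1,-1,-1,-1,-1,-1,-1],
  "delta_pos": [
    [0.1,-0.2,0],
    [0.2,-0.65,0],
    [0.25,-1.1,0],
    [0.35,-1.5,0],
    [0.45,-1.95,0],
    [0.55,-2.4,0],
    [0.7,-2.8,0],
    [0.85,-3.2,0],
    [1.05,-3.6,0],
    [1.25,-4.0,0]
  ],
  "rot": [
    [0,0,0.02],
    [0,0,0.07],
    [0,0,0.13],
    [0,0,0.18],
    [0,0,0.24],
    [0,0,0.29],
    [0,0,0.35],
    [0,0,0.4],
    [0,0,0.46],
    [0,0,0.51]
  ]
}}

```text
clock: 16.85
eef_pos: [0.6039, -0.06, 0.0868]
ee_rot: [[-0.768, 0.641, 0.012], [0.641, 0.768, -0.001], [-0.01, 0.007, -1.0]]
contact_force: [7.3, -1.1, -5.5]
opening: 0.0173
```

```bash
python3 - <<'E'
from h import *
arc(.539,-.0075,.081,np.round(np.arange(-.75,-1.28,-.055),3),.085)
E
```

```text
t 16.85 F [ 7.3 -1.1 -5.5] op 0.0173 pos [ 0.6039 -0.06    0.0868] pinang -0.68 r 0.0835 yaw 2.446 q [ 0.33  0.48 -0.4   1.79  0.23  0.91  0.71]
-0.75 [0.26, -0.57, 0.18] [0.007, 0.009, 0.054]
-0.805 [0.3, -1.01, 0.17] [0.008, 0.009, 0.109]
-0.86 [0.36, -1.45, 0.17] [0.008, 0.009, 0.164]
-0.915 [0.44, -1.89, 0.17] [0.008, 0.009, 0.219]
-0.97 [0.55, -2.32, 0.16] [0.008, 0.009, 0.274]
-1.025 [0.68, -2.75, 0.16] [0.009, 0.008, 0.329]
-1.08 [0.84, -3.17, 0.15] [0.009, 0.008, 0.384]
-1.135 [1.02, -3.57, 0.15] [0.009, 0.008, 0.439]
-1.19 [1.22, -3.97, 0.14] [0.009, 0.008, 0.494]
-1.245 [1.44, -4.36, 0.14] [0.01, 0.007, 0.549]
```

Request:
{"op": "servo_tool", "data": {
  "fingers": [-1,-1,-1,-1,-1,-1,-1,-1,-1,-1],
  "delta_pos": [
    [0.05,-0.57,0],
    [0.1,-1.0,0],
    [0.15,-1.45,0],
    [0.22,-1.9,0],
    [0.33,-2.32,0],
    [0.45,-2.75,0],
    [0.6,-3.17,0],
    [0.78,-3.57,0],
    [0.98,-3.97,0],
    [1.2,-4.36,0]
  ],
  "rot": [
    [0,0,0.05],
    [0,0,0.11],
    [0,0,0.16],
    [0,0,0.22],
    [0,0,0.27],
    [0,0,0.33],
    [0,0,0.38],
    [0,0,0.44],
    [0,0,0.49],
    [0,0,0.55]
  ]
}}

```text
clock: 17.68
eef_pos: [0.5675, -0.0859, 0.0867]
ee_rot: [[-0.317, 0.948, 0.014], [0.948, 0.317, -0.001], [-0.005, 0.013, -1.0]]
contact_force: [2.9, 0.4, -1.7]
opening: 0.0175
```

```bash
python3 - <<'E'
from h import *
arc(.539,-.0075,.082,np.round(np.arange(-1.28,-1.78,-.04),3),.085)
E
```

```text
t 17.68 F [ 2.9  0.4 -1.7] op 0.0175 pos [ 0.5675 -0.0859  0.0867] pinang -1.223 r 0.0834 yaw 1.893 q [ 0.3   0.42 -0.28  1.87  0.15  0.86  0.27]
-1.28 [0.15, -0.48, 0.17] [0.013, 0.005, 0.032]
-1.32 [0.16, -0.8, 0.16] [0.013, 0.005, 0.072]
-1.36 [0.19, -1.13, 0.16] [0.013, 0.005, 0.112]
-1.4 [0.24, -1.46, 0.15] [0.013, 0.004, 0.152]
-1.44 [0.29, -1.78, 0.15] [0.013, 0.004, 0.192]
-1.48 [0.36, -2.1, 0.14] [0.014, 0.004, 0.232]
-1.52 [0.44, -2.42, 0.14] [0.014, 0.003, 0.272]
-1.56 [0.54, -2.73, 0.14] [0.014, 0.003, 0.312]
-1.6 [0.64, -3.04, 0.13] [0.014, 0.003, 0.352]
-1.64 [0.76, -3.35, 0.13] [0.014, 0.003, 0.392]
-1.68 [0.89, -3.65, 0.12] [0.014, 0.002, 0.432]
-1.72 [1.04, -3.94, 0.12] [0.014, 0.002, 0.472]
-1.76 [1.19, -4.23, 0.11] [0.014, 0.002, 0.512]
```

Request:
{"op": "servo_tool", "data": {
  "fingers": [-1,-1,-1,-1,-1,-1,-1,-1,-1,-1],
  "delta_pos": [
    [0.05,-0.48,0],
    [0.07,-0.8,0],
    [0.1,-1.13,0],
    [0.15,-1.46,0],
    [0.2,-1.78,0],
    [0.27,-2.1,0],
    [0.35,-2.42,0],
    [0.45,-2.73,0],
    [0.55,-3.04,0],
    [0.55,-3.04,0]
  ],
  "rot": [
    [0,0,0.03],
    [0,0,0.07],
    [0,0,0.11],
    [0,0,0.15],
    [0,0,0.19],
    [0,0,0.23],
    [0,0,0.27],
    [0,0,0.31],
    [0,0,0.35],
    [0,0,0.35]
  ]
}}

```text
clock: 18.52
eef_pos: [0.5373, -0.0906, 0.0867]
ee_rot: [[0.03, 0.999, 0.016], [1.0, -0.029, -0.001], [-0.001, 0.016, -1.0]]
contact_force: [5.0, -1.4, -1.4]
opening: 0.0172
```

```bash
cat > st.py <<'E'
from h import *
arc(.539,-.0075,.083,[-1.64,-1.68,-1.72,-1.76,-1.8,-1.84],.0867)
o=robot.get_obs();print('tangF',o['contact_force']@o['ee_rot'])
t=robot.grab_frame('top');hsv=cv2.cvtColor(t['color'],cv2.COLOR_RGB2HSV).astype(int)
red=((hsv[...,0]<6)|(hsv[...,0]>174))&(hsv[...,1]>150)&(hsv[...,2]>60)
n,l,st,ce=cv2.connectedComponentsWithStats(red.astype(np.uint8))
for i in range(1,n):
    if 265<ce[i][0]<295 and 225<ce[i][1]<245: print('plunger red',st[i].tolist(),ce[i])
bl=(abs(hsv[...,0]-108)<12)&(hsv[...,1]>130)&(hsv[...,2]>60)
n,l,st,ce=cv2.connectedComponentsWithStats(bl.astype(np.uint8))
for i in range(1,n):
    if 255<ce[i][0]<305 and 185<ce[i][1]<250 and st[i][4]>15:
        ys,xs=np.nonzero(l==i);P=unproj(t,np.c_[xs,ys],.114);
        v=cv2.fitLine(P[:,:2].astype(np.float32)*1000,cv2.DIST_L2,0,.01,.01).ravel();print('blue',st[i].tolist(),'yaw',round(np.arctan2(v[1],v[0])%np.pi,3))
E
python3 st.py
```

```text
t 18.52 F [ 5.  -1.4 -1.4] op 0.0172 pos [ 0.5373 -0.0906  0.0867] pinang -1.591 r 0.0831 yaw 1.541 q [ 0.26  0.37 -0.21  1.94  0.1   0.83 -0.03]
-1.64 [0.02, -0.41, -0.0] [0.016, 0.0, 0.04]
-1.68 [0.04, -0.74, -0.01] [0.016, 0.0, 0.08]
-1.72 [0.07, -1.07, -0.02] [0.016, -0.0, 0.12]
-1.76 [0.12, -1.4, -0.02] [0.016, -0.001, 0.16]
-1.8 [0.18, -1.73, -0.03] [0.016, -0.001, 0.2]
-1.84 [0.25, -2.05, -0.03] [0.016, -0.001, 0.24]
tangF [-1.20980972  5.03930403  1.43197788]
plunger red [280, 231, 3, 7, 21] [281. 234.]
blue [282, 206, 7, 39, 242] yaw 0.017
blue [259, 228, 12, 13, 138] yaw 0.29
```

Request:
{"op": "servo_tool", "data": {
  "fingers": [-1,-1,-1,-1,-1,-1,-1,-1,-1,-1],
  "delta_pos": [
    [0,-0.2,0],
    [0.02,-0.4,0],
    [0.03,-0.55,0],
    [0.04,-0.7,0],
    [0.06,-0.85,0],
    [0.07,-1.0,0],
    [0.07,-1.07,0],
    [0.07,-1.07,0],
    [0.07,-1.07,0],
    [0.07,-1.07,0]
  ],
  "rot": [
    [0,0,0.02],
    [0,0,0.04],
    [0,0,0.06],
    [0,0,0.08],
    [0,0,0.1],
    [0,0,0.12],
    [0,0,0.12],
    [0,0,0.12],
    [0,0,0.12],
    [0,0,0.12]
  ]
}}

```text
clock: 19.4
eef_pos: [0.5271, -0.0897, 0.0867]
ee_rot: [[0.148, 0.989, 0.016], [0.989, -0.148, -0.001], [0.001, 0.016, -1.0]]
contact_force: [4.8, -1.1, -2.1]
opening: 0.0174
```

```bash
python3 st.py
```

```text
t 19.4 F [ 4.8 -1.1 -2.1] op 0.0174 pos [ 0.5271 -0.0897  0.0867] pinang -1.715 r 0.083 yaw 1.422 q [ 0.24  0.35 -0.18  1.97  0.09  0.82 -0.14]
-1.64 [0.03, 0.62, 0.01] [0.016, -0.001, -0.08]
-1.68 [0.01, 0.29, 0.0] [0.016, -0.001, -0.04]
-1.72 [0.0, -0.04, -0.01] [0.016, -0.001, 0.0]
-1.76 [0.01, -0.37, -0.01] [0.016, -0.002, 0.04]
-1.8 [0.03, -0.7, -0.02] [0.016, -0.002, 0.08]
-1.84 [0.06, -1.03, -0.02] [0.016, -0.002, 0.12]
tangF [-0.36053794  4.82798402  2.13920999]
plunger red [280, 231, 3, 7, 21] [281. 234.]
blue [282, 206, 7, 39, 242] yaw 0.017
blue [259, 228, 12, 13, 139] yaw 0.13
```

Not seated yet; I go on in small steps.

Request:
{"op": "servo_tool", "data": {
  "fingers": [-1,-1,-1,-1,-1,-1,-1,-1,-1,-1],
  "delta_pos": [
    [0,-0.1,0],
    [0,-0.2,0],
    [0,-0.3,0],
    [0.01,-0.4,0],
    [0.01,-0.4,0],
    [0.01,-0.4,0],
    [0.01,-0.4,0],
    [0.01,-0.4,0],
    [0.01,-0.4,0],
    [0.01,-0.4,0]
  ],
  "rot": [
    [0,0,0.01],
    [0,0,0.02],
    [0,0,0.03],
    [0,0,0.04],
    [0,0,0.04],
    [0,0,0.04],
    [0,0,0.04],
    [0,0,0.04],
    [0,0,0.04],
    [0,0,0.04]
  ]
}}

```text
clock: 20.28
eef_pos: [0.5236, -0.089, 0.0867]
ee_rot: [[0.188, 0.982, 0.017], [0.982, -0.188, -0.001], [0.002, 0.017, -1.0]]
contact_force: [5.6, -1.4, -3.9]
opening: 0.0171
```

```bash
python3 st.py
```

```text
t 20.28 F [ 5.6 -1.4 -3.9] op 0.0171 pos [ 0.5236 -0.089   0.0867] pinang -1.758 r 0.083 yaw 1.381 q [ 0.24  0.34 -0.18  1.98  0.08  0.81 -0.18]
-1.64 [0.06, 0.97, 0.01] [0.017, -0.001, -0.12]
-1.68 [0.02, 0.64, 0.01] [0.017, -0.002, -0.08]
-1.72 [0.0, 0.31, 0.0] [0.017, -0.002, -0.04]
-1.76 [-0.0, -0.02, -0.0] [0.017, -0.002, -0.0]
-1.8 [0.0, -0.35, -0.01] [0.017, -0.003, 0.04]
-1.84 [0.02, -0.68, -0.01] [0.017, -0.003, 0.08]
tangF [-0.36290644  5.66469426  4.02128569]
plunger red [280, 231, 3, 7, 20] [280.95 234.15]
blue [282, 206, 7, 39, 242] yaw 0.017
blue [259, 228, 12, 13, 138] yaw 0.29
```

Request:
{"op": "servo_tool", "data": {
  "fingers": [-1,-1,-1,-1,-1,-1,-1,-1,-1,-1],
  "delta_pos": [
    [0,-0.1,0],
    [0,-0.2,0],
    [0,-0.3,0],
    [0.01,-0.4,0],
    [0.01,-0.4,0],
    [0.01,-0.4,0],
    [0.01,-0.4,0],
    [0.01,-0.4,0],
    [0.01,-0.4,0],
    [0.01,-0.4,0]
  ],
  "rot": [
    [0,0,0.01],
    [0,0,0.02],
    [0,0,0.03],
    [0,0,0.04],
    [0,0,0.04],
    [0,0,0.04],
    [0,0,0.04],
    [0,0,0.04],
    [0,0,0.04],
    [0,0,0.04]
  ]
}}

```text
clock: 21.17
eef_pos: [0.5203, -0.0883, 0.0867]
ee_rot: [[0.228, 0.973, 0.019], [0.974, -0.228, -0.001], [0.003, 0.018, -1.0]]
contact_force: [5.7, -0.8, -4.0]
opening: 0.0177
```

```bash
python3 st.py
```

```text
t 21.17 F [ 5.7 -0.8 -4. ] op 0.0177 pos [ 0.5203 -0.0883  0.0867] pinang -1.799 r 0.083 yaw 1.34 q [ 0.23  0.34 -0.17  1.99  0.08  0.81 -0.21]
-1.64 [0.1, 1.31, 0.02] [0.019, -0.002, -0.161]
-1.68 [0.06, 0.98, 0.02] [0.018, -0.002, -0.121]
-1.72 [0.02, 0.65, 0.01] [0.018, -0.003, -0.081]
-1.76 [0.0, 0.32, 0.0] [0.018, -0.003, -0.041]
-1.8 [-0.0, -0.01, -0.0] [0.018, -0.003, -0.001]
-1.84 [0.0, -0.34, -0.01] [0.018, -0.004, 0.039]
tangF [0.52848063 5.70100042 4.10034463]
plunger red [280, 231, 3, 7, 20] [280.95 234.15]
blue [282, 206, 7, 39, 247] yaw 0.027
blue [259, 228, 12, 13, 138] yaw 0.29
```

Request:
{"op": "servo_tool", "data": {
  "fingers": [-1,-1,-1,-1,-1,-1,-1,-1,-1,-1],
  "delta_pos": [
    [0,-0.1,0],
    [0,-0.2,0],
    [0,-0.3,0],
    [0.01,-0.4,0],
    [0.01,-0.4,0],
    [0.01,-0.4,0],
    [0.01,-0.4,0],
    [0.01,-0.4,0],
    [0.01,-0.4,0],
    [0.01,-0.4,0]
  ],
  "rot": [
    [0,0,0.01],
    [0,0,0.02],
    [0,0,0.03],
    [0,0,0.04],
    [0,0,0.04],
    [0,0,0.04],
    [0,0,0.04],
    [0,0,0.04],
    [0,0,0.04],
    [0,0,0.04]
  ]
}}

```text
clock: 22.05
eef_pos: [0.518, -0.0877, 0.0867]
ee_rot: [[0.267, 0.963, 0.022], [0.964, -0.267, -0.001], [0.004, 0.022, -1.0]]
contact_force: [7.4, -2.6, -6.8]
opening: 0.017
```

```bash
python3 st.py
```

```text
t 22.05 F [ 7.4 -2.6 -6.8] op 0.017 pos [ 0.518  -0.0877  0.0867] pinang -1.828 r 0.0829 yaw 1.3 q [ 0.22  0.33 -0.16  1.99  0.07  0.8  -0.25]
-1.64 [0.16, 1.54, 0.04] [0.022, -0.002, -0.201]
-1.68 [0.1, 1.22, 0.03] [0.022, -0.003, -0.161]
-1.72 [0.05, 0.89, 0.02] [0.022, -0.003, -0.121]
-1.76 [0.02, 0.56, 0.01] [0.022, -0.004, -0.081]
-1.8 [-0.0, 0.23, 0.01] [0.022, -0.004, -0.041]
-1.84 [-0.01, -0.1, -0.0] [0.022, -0.004, -0.001]
tangF [-0.54323686  7.71924471  6.98045889]
plunger red [279, 231, 3, 7, 20] [279.95 234.15]
blue [282, 206, 6, 39, 234] yaw 0.001
blue [259, 228, 12, 13, 138] yaw 0.29
```

Request:
{"op": "servo_tool", "data": {
  "fingers": [-1,-1,-1,-1,-1,-1,-1,-1,-1,-1],
  "delta_pos": [
    [0,-0.1,0],
    [0,-0.2,0],
    [0,-0.3,0],
    [0.01,-0.4,0],
    [0.01,-0.4,0],
    [0.01,-0.4,0],
    [0.01,-0.4,0],
    [0.01,-0.4,0],
    [0.01,-0.4,0],
    [0.01,-0.4,0]
  ],
  "rot": [
    [0,0,0.01],
    [0,0,0.02],
    [0,0,0.03],
    [0,0,0.03],
    [0,0,0.03],
    [0,0,0.03],
    [0,0,0.03],
    [0,0,0.03],
    [0,0,0.03],
    [0,0,0.03]
  ]
}}

```text
clock: 22.93
eef_pos: [0.5163, -0.0872, 0.0867]
ee_rot: [[0.295, 0.955, 0.027], [0.955, -0.295, -0.003], [0.005, 0.026, -1.0]]
contact_force: [10.2, -3.3, -8.1]
opening: 0.0172
```

```bash
python3 st.py
```

```text
t 22.93 F [10.2 -3.3 -8.1] op 0.0172 pos [ 0.5163 -0.0872  0.0867] pinang -1.848 r 0.0829 yaw 1.271 q [ 0.22  0.33 -0.16  2.    0.07  0.79 -0.28]
-1.64 [0.21, 1.71, 0.05] [0.027, -0.002, -0.231]
-1.68 [0.14, 1.39, 0.04] [0.027, -0.003, -0.191]
-1.72 [0.08, 1.06, 0.03] [0.026, -0.003, -0.151]
-1.76 [0.04, 0.73, 0.02] [0.026, -0.004, -0.111]
-1.8 [0.01, 0.4, 0.01] [0.026, -0.005, -0.071]
-1.84 [-0.01, 0.07, 0.0] [0.026, -0.005, -0.031]
tangF [-0.17760053 10.52298977  8.33352214]
plunger red [278, 231, 3, 7, 21] [279. 234.]
blue [281, 206, 7, 39, 242] yaw 3.112
blue [259, 228, 12, 13, 140] yaw 0.099
```

Request:
{"op": "servo_tool", "data": {
  "fingers": [-1,-1,-1,-1,-1,-1,-1,-1,-1,-1],
  "delta_pos": [
    [0,-0.2,0],
    [0,-0.3,0],
    [0,-0.4,0],
    [0.01,-0.45,0],
    [0.01,-0.5,0],
    [0.01,-0.5,0],
    [0.01,-0.5,0],
    [0.01,-0.5,0],
    [0.01,-0.5,0],
    [0.01,-0.5,0]
  ],
  "rot": [
    [0,0,0],
    [0,0,0.01],
    [0,0,0.01],
    [0,0,0.02],
    [0,0,0.02],
    [0,0,0.02],
    [0,0,0.02],
    [0,0,0.02],
    [0,0,0.02],
    [0,0,0.02]
  ]
}}

```text
clock: 23.82
eef_pos: [0.5149, -0.0868, 0.0868]
ee_rot: [[0.314, 0.949, 0.034], [0.95, -0.314, -0.004], [0.007, 0.033, -0.999]]
contact_force: [12.9, -4.5, -11.3]
opening: 0.017
```

```bash
python3 st.py
```

```text
t 23.82 F [ 12.9  -4.5 -11.3] op 0.017 pos [ 0.5149 -0.0868  0.0868] pinang -1.866 r 0.0828 yaw 1.252 q [ 0.21  0.32 -0.15  2.01  0.07  0.78 -0.3 ]
-1.64 [0.24, 1.86, 0.07] [0.034, -0.002, -0.25]
-1.68 [0.16, 1.53, 0.06] [0.034, -0.003, -0.21]
-1.72 [0.1, 1.21, 0.05] [0.034, -0.004, -0.17]
-1.76 [0.05, 0.88, 0.04] [0.034, -0.004, -0.13]
-1.8 [0.02, 0.55, 0.02] [0.033, -0.005, -0.09]
-1.84 [-0.01, 0.22, 0.01] [0.033, -0.006, -0.05]
tangF [-0.31658269 13.28863755 11.74970999]
plunger red [277, 231, 3, 7, 16] [278.3125 233.9375]
blue [280, 206, 7, 39, 230] yaw 3.121
blue [259, 228, 12, 13, 138] yaw 0.29
```

Request:
{"op": "servo_tool", "data": {
  "fingers": [-1,-1,-1,-1,-1,-1,-1,-1,-1,-1],
  "delta_pos": [
    [0,-0.3,0],
    [0,-0.4,0],
    [0,-0.45,0],
    [0,-0.5,0],
    [0.01,-0.5,0],
    [0.01,-0.5,0],
    [0.01,-0.5,0],
    [0.01,-0.5,0],
    [0.01,-0.5,0],
    [0.01,-0.5,0]
  ],
  "rot": [
    [0,0,0],
    [0,0,0],
    [0,0,0.01],
    [0,0,0.01],
    [0,0,0.01],
    [0,0,0.01],
    [0,0,0.01],
    [0,0,0.01],
    [0,0,0.01],
    [0,0,0.01]
  ]
}}

```text
clock: 24.7
eef_pos: [0.5141, -0.0865, 0.0868]
ee_rot: [[0.323, 0.946, 0.042], [0.947, -0.323, -0.006], [0.008, 0.041, -0.999]]
contact_force: [16.3, -5.5, -13.7]
opening: 0.0172
```

```bash
python3 st.py
```

```text
t 24.7 F [ 16.3  -5.5 -13.7] op 0.0172 pos [ 0.5141 -0.0865  0.0868] pinang -1.877 r 0.0828 yaw 1.242 q [ 0.21  0.31 -0.15  2.02  0.07  0.77 -0.31]
-1.64 [0.26, 1.94, 0.09] [0.042, -0.002, -0.259]
-1.68 [0.18, 1.62, 0.08] [0.042, -0.003, -0.219]
-1.72 [0.11, 1.29, 0.06] [0.042, -0.004, -0.179]
-1.76 [0.06, 0.97, 0.05] [0.042, -0.005, -0.139]
-1.8 [0.02, 0.64, 0.04] [0.042, -0.006, -0.099]
-1.84 [-0.01, 0.31, 0.02] [0.042, -0.007, -0.059]
tangF [-0.09855264 16.58807066 14.36955621]
plunger red [277, 231, 3, 7, 21] [278. 234.]
blue [280, 206, 7, 39, 238] yaw 3.103
blue [259, 228, 12, 13, 137] yaw 0.093
```

Request:
{"op": "servo_tool", "data": {
  "fingers": [-1,-1,-1,-1,-1,-1,-0.8,-0.5,-0.2,0.2],
  "delta_pos": [
    [0,-0.2,0],
    [0,0,0],
    [0,0.1,0],
    [0,0.2,0],
    [0,0.3,0],
    [0,0.3,0],
    [0,0.3,0],
    [0,0.3,0],
    [0,0.3,0],
    [0,0.3,0]
  ],
  "rot": [
    [0,0,0],
    [0.02,0,0],
    [0.04,0,0],
    [0.04,0,-0.02],
    [0.04,0,-0.04],
    [0.04,0,-0.04],
    [0.04,0,-0.04],
    [0.04,0,-0.04],
    [0.04,0,-0.04],
    [0.04,0,-0.04]
  ]
}}

```text
clock: 25.58
eef_pos: [0.5157, -0.0869, 0.087]
ee_rot: [[0.284, 0.959, 0.001], [0.959, -0.284, 0.007], [0.007, -0.001, -1.0]]
contact_force: [0.6, -0.7, -0.2]
opening: 0.0442
```

```bash
python3 st.py
```

```text
t 25.58 F [ 0.6 -0.7 -0.2] op 0.0442 pos [ 0.5157 -0.0869  0.087 ] pinang -1.856 r 0.0828 yaw 1.283 q [ 0.22  0.34 -0.16  1.98  0.06  0.82 -0.26]
-1.64 [0.18, 1.78, 0.03] [0.0, -0.007, -0.219]
-1.68 [0.11, 1.46, 0.03] [0.0, -0.007, -0.179]
-1.72 [0.06, 1.13, 0.02] [-0.0, -0.007, -0.139]
-1.76 [0.02, 0.8, 0.02] [-0.0, -0.007, -0.099]
-1.8 [-0.01, 0.47, 0.02] [-0.0, -0.007, -0.059]
-1.84 [-0.02, 0.14, 0.02] [-0.0, -0.007, -0.019]
tangF [-0.52502937  0.7968633   0.1991801 ]
plunger red [280, 231, 3, 7, 20] [280.95 234.15]
blue [282, 206, 7, 39, 246] yaw 0.025
blue [259, 228, 12, 13, 139] yaw 0.163
```

Plunger sprung back. I open a little more and rise straight up, then back off.

Request:
{"op": "servo_tool", "data": {
  "fingers": [0.4,0.4,0.4,0.4,0.4,0.4,0.4,0.4,0.4,0.4],
  "delta_pos": [
    [0,0,0],
    [0,0,0],
    [0,0,-1],
    [0,0,-3],
    [0,0,-6],
    [0,0,-9],
    [0,0,-12],
    [-3,0,-14],
    [-7,0,-15],
    [-11,0,-15]
  ],
  "rot": [
    [0,0,0],
    [0,0,0],
    [0,0,0],
    [0,0,0],
    [0,0,0],
    [0,0,0],
    [0,0,0],
    [0,0,0],
    [0,0,0],
    [0,0,0]
  ]
}}

```text
clock: 26.47
eef_pos: [0.4861, -0.1942, 0.2406]
ee_rot: [[0.281, 0.96, 0.009], [0.96, -0.281, 0.004], [0.007, 0.007, -1.0]]
contact_force: [0.1, -1.4, -0.2]
opening: 0.0597
```

```bash
python3 look.py pics/a7.png "(.5,-.2,.24,1.28)"
```

```text
t 26.47 d [-0.17  1.49  0.07] rot [ 0.007 -0.007  0.006] F [ 0.1 -1.4 -0.2] op 0.0597 pos [ 0.4861 -0.1942  0.2406] yaw 1.286 q [ 0.38  0.16 -0.09  1.83  0.01  1.15  0.01]
```

View pics/a7.png

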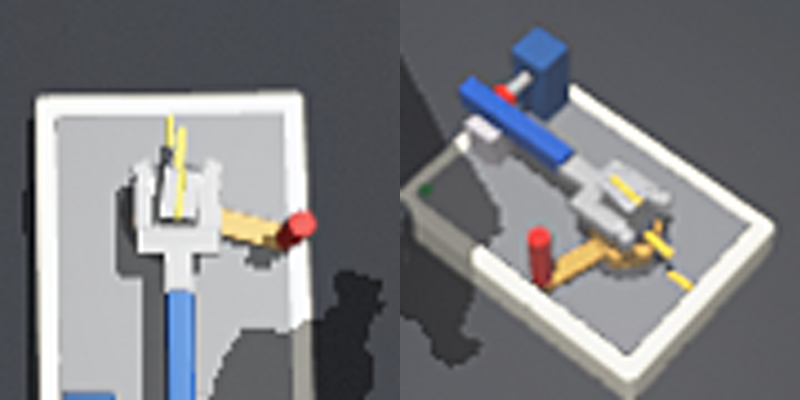

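The spanner is on the flats against the plunger and the pin is at (303,222) top / (540,237) scene. I check the angles in numbers.

```bash
python3 - <<'E'
from h import *
k=.225
t=robot.grab_frame('top');s=robot.grab_frame('scene')
T=lambda a,b:[245-.5+a*k,140-.5+b*k];S=lambda a,b:[200-.5+(a-400)*k,160-.5+b*k]
for f,p in((t,T(303,222)),(s,S(540,237))):
    P=unproj(f,[p],.13)[0];print('pin',P,np.arctan2(P[1]+.0075,P[0]-.539))
for f,rr in((t,(160,200,270,300)),(s,(190,235,240,275))):
    h=cv2.cvtColor(f['color'],cv2.COLOR_RGB2HSV).astype(int)
    ye=(abs(h[...,0]-27)<5)&(h[...,1]>110)&(h[...,2]>150)
    m=np.zeros_like(ye);m[rr[0]:rr[1],rr[2]:rr[3]]=ye[rr[0]:rr[1],rr[2]:rr[3]]
    n,l,st,ce=cv2.connectedComponentsWithStats(m.astype(np.uint8))
    for i in range(1,n):
        if st[i][4]<5: continue
        ys,xs=np.nonzero(l==i);P=unproj(f,np.c_[xs,ys],.124);v=cv2.fitLine(P[:,:2].astype(np.float32)*1000,cv2.DIST_L2,0,.01,.01).ravel()
        print(st[i].tolist(),'yaw@.124',round(np.arctan2(v[1],v[0])%np.pi,3), 'c',P.mean(0).round(4))
# model: where stripe ends would project for spindle angle q
for q in(-.1,0,.1,.2):
    a=3.1735-q
    for nm,f in(('top',t),('scene',s)):
        P=[[.539+x*np.cos(a),-.0075+x*np.sin(a),.124] for x in(-.016,.016)]
        print(q,nm,proj(f,P).round(1).tolist())
E
```

```text
pin [ 0.51946642 -0.08477552  0.13      ] -1.81838819478979
pin [ 0.52321465 -0.08566222  0.13      ] -1.7700722242017308
[283, 166, 1, 6, 6] yaw@.124 0.002 c [ 0.5807 -0.0008  0.124 ]
[284, 169, 2, 9, 10] yaw@.124 3.104 c [ 0.5666 -0.0063  0.124 ]
[285, 179, 2, 10, 13] yaw@.124 3.071 c [ 0.5392 -0.0073  0.124 ]
[248, 200, 6, 6, 9] yaw@.124 3.039 c [ 0.5441 -0.0076  0.124 ]
[255, 212, 6, 6, 15] yaw@.124 3.006 c [ 0.5918 -0.0284  0.124 ]
[261, 221, 5, 4, 8] yaw@.124 0.033 c [ 0.6263 -0.0406  0.124 ]
-0.1 top [[284.6, 177.3], [286.0, 188.2]]
-0.1 scene [[253.8, 204.0], [246.1, 199.7]]
0 top [[285.1, 177.3], [285.5, 188.3]]
0 scene [[253.5, 204.3], [246.4, 199.3]]
0.1 top [[285.7, 177.3], [284.9, 188.3]]
0.1 scene [[253.2, 204.6], [246.7, 199.1]]
0.2 top [[286.2, 177.4], [284.4, 188.2]]
0.2 scene [[252.8, 204.9], [247.0, 198.8]]
```

```bash
python3 - <<'E'
from h import *
def yw(f): c=f['color'].astype(float);return np.clip(np.minimum(c[...,0],c[...,1])-c[...,2]-25,0,None)
def ang(f,box,z,axis):
    x0,x1,y0,y1=box;w=yw(f)[y0:y1,x0:x1];pts=[];ws=[]
    W=w if axis=='row' else w.T
    for i,r in enumerate(W):
        if r.sum()>60:
            c=(r*np.arange(len(r))).sum()/r.sum();pts.append([x0+c,y0+i] if axis=='row' else [x0+i,y0+c]);ws.append(min(r.sum(),200))
    P=unproj(f,pts,z)[:,:2];m=np.average(P,axis=0,weights=ws);C=np.cov(P.T,aweights=ws);v=np.linalg.eigh(C)[1][:,1]
    return m.round(4),round(np.arctan2(v[1],v[0])%np.pi,3),len(pts)
t=robot.grab_frame('top');s=robot.grab_frame('scene')
print('top stripe',ang(t,(281,290,179,190),.124,'row'));print('scene stripe',ang(s,(245,257,196,208),.124,'col'))
print('top pointer+..',ang(t,(283,288,169,178),.085,'row'));
F=np.load('F0.npy',allow_pickle=True).item()
print('start top',ang(F['top'],(280,290,177,190),.124,'row'),'scene',ang(F['scene'],(244,258,199,206),.124,'col'))
E
```

```text
top stripe (array([ 0.5372, -0.0069]), np.float64(3.027), 10)
scene stripe (array([ 0.5416, -0.0077]), np.float64(3.057), 6)
top pointer+.. (array([ 0.5763, -0.0086]), np.float64(0.052), 9)
start top (array([ 0.541 , -0.0052]), np.float64(0.508), 12) scene (array([ 0.5405, -0.0078]), np.float64(0.463), 9)
```

```bash
python3 -c "
from cell import robot
print(robot.close_job(), robot.get_obs()['clock'])"
```

```text
the job is handed in; nothing more can be done
the job is handed in; nothing more can be done
```

I fitted the leftmost spanner to the flats and turned the spindle clockwise until the handle lay on its rest against the plunger. I then gripped the red handle and turned the locknut clockwise until it jammed. At the jam the push on the handle was about 16.6 N, which puts the plunger about 10 mm in. I eased back, let go, rose clear and handed in at about 27 s of robot time. No verdict was reported.

**Last checks:**
- **Spanner and plunger:** the final pictures show the spanner on the flats, apparently level, with its handle on the rest. The plunger has sprung back to its starting position.
- **Gripper:** it was clear of everything, about 0.2 m to the side.
- **Locknut:** I had no direct reading that it was seated. I judged it from the steady rise in force and from the red handle's final angle.
- **Bystanders:** I did not measure their positions again; the arm stayed clear of them.

**One disagreement:** the estimates of the final spindle angle differ.

| Source | Spindle angle (rad) |
|---|---|
| Pointer | +0.06 to +0.10 |
| Red handle angle | about +0.08 |
| Tongue stripe | +0.12 to +0.15 |

All are within the 0.17 limit, but the stripe reading leaves little margin.

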